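# Press three labels on a heating block and pack the batch

## Robot

A 6-joint arm with a two-finger parallel gripper is mounted at the origin on a cart in front of the work surface, level with it; the furniture and walls round the work are solid. World frame = base frame: x ahead of the robot, y to its left, z up, the work surface at z = 0. Lengths are in m, angles in rad, forces in N, time in s.
With the tool pointing down it reaches from about 0.375 to 0.975 m from the base axis. Payload 3.8 kg.
Tool frame: the origin (TCP) lies midway between the tips of the shut fingers; the grasp point (between the pads) lies 19 mm behind it; z points along the fingers, y is the line along which they close (so a half turn about z gives the same grasp; the last joint's range is limited). The gripper opens to 88 mm and grips with 3 to 60 N. Pads are 18 mm wide; open, the fingers measure 123 mm over their backs; the gripper's body (75 mm by 187 mm) begins 45 mm behind the grasp point.
Start: joints at [-1.338, 0.264, 1.604, -0, 1.274, -0.037], TCP at [0.18, -0.651, 0.239] pointing down, gripper open.
Joint ranges: [-2.63, 2.63], [-0.94, 2.18], [0.31, 2.57], [-1.31, 4.45], [0, 2.66], [-2.55, 2.55]. Speed limits (rad/s): [2.57, 2.57, 3.14, 3.14, 3.14, 3.14].

## Interface

Orientations are given as a unit quaternion [x, y, z, w].
In Python, from workcell import robot gives the robot as it stands.
- The arm moves only by the tool move_arm, never from a script. Its argument "increments" is a list of rows, each a list of 7 numbers: the turn, a rotation vector about the tool's x, y, z in rad, then the shift along the tool's x, y, z in cm, then the closure, from -1 (fully open) to 1 (shut). In form: [[wx, wy, wz, tx, ty, tz, grip], ...]. A call has 1 to 8 rows; each row is the pose to reach, as a shift and turn from the pose commanded when the call began, along the tool's axes at that moment; what a row does not reach only later rows make up. A row lasts 1/10 s, in which the tool goes at most 50 mm and 8.59 degrees, less where a joint would pass 70% of its speed; a pose out of reach is approached as far as the arm can. A call with a gripper value outside its range is refused whole. The fingers move at their own pace and stop on an object; "force" is the grip in N (left out, the last holds). Time passes only in rows, so rows that repeat a pose let the fingers close. It gives the time, the measured TCP pose, the force, the opening and the grip force at its end, in the units of the state.
- robot.observe(): the state, without advancing time (a new reading comes with each control period).
- robot.grab_frame(name): name is "scene" or "side" or "wrist"; returns a dict with "color" (400x640x3 uint8, red, green, blue), "mtx" (3x3 intrinsics, pixels), "xyz" and "rotation" of the camera in the world. Camera axes: x right, y down, z forward; pixel columns grow to the right and rows downward; lengths in m; the calibration is good to about 2 mm. A picture is of the moment at which its call begins. There is no depth.
- robot.job_done(): hands the job in; it is judged then, once.
The state is a dict: "clock": time; "q": joint angles; "joint_velocities": joint speeds; "joint_torque": joint torques, N m; "tool_pos": TCP position; "orientation": TCP orientation; "contact_force": force on the tool from outside, world axes, zero at the start; "torque": the same for the moment, N m; "gripper_width": finger opening in m; "gripper_force": force on a finger pad.
Only numpy, scipy, OpenCV 4.12 (cv2) and the standard library are available. Lean on these libraries where they do the work, as an engineer would, in place of code of your own. Each camera call takes 0.05 s, during which the arm holds its last target. There are 200 camera calls.

## Task

Finish the last aluminium block, the one standing alone, on the label press: stand it in front of the stop bar and drive the ram by its red grip to squeeze its white label firmly between pad and bar, then lift and turn the block and do the same with its yellow label, then with its blue one. Collect this block and every finished block from the steel catch tray into the blue tote, all standing upright on its floor, and leave the ram drawn fully back. Leave the other things on the cart alone.

Things in the scene. Friction and masses are not known exactly. Their poses are not given: they have to be found in the camera images.
- work: the one unfinished block, which stands alone on the cart top at the start: aluminium heating block 50 x 50 mm and 60 mm tall with four dark tube wells in its top (solid), 0.25 kg; origin at the centre of its underside, z up; white label on its +x side, yellow on +y, blue on -x, the -y side is bare metal (seen from above the labels run white, yellow, blue counter-clockwise)
- label_white (a point): centre of the white label (32 x 32 mm) of work, on the block's outer face, 24 mm above its underside
- label_yellow (a point): centre of the yellow label (32 x 32 mm) of work, on the block's outer face, 24 mm above its underside
- label_blue (a point): centre of the blue label (32 x 32 mm) of work, on the block's outer face, 24 mm above its underside
- press: fixed hand label press: grey base plate 245 x 90 mm (x -140 to 105 mm), 10 mm thick; origin on its underside, x along the ram's travel, from red grip to stop bar. A block stands on the plate between pad and bar; touching the bar its centre is at x = 50 mm, y = 0. Two white lines on the plate (y = +-27 mm) mark the place; there are no side guides
- stop_bar (a point): steel bar of the press, 18 x 80 mm, its top 38 mm above the cart; this point is at the foot of the face that the block is pressed against (75 mm along the press's x), on the plate
- pad (a point): centre of the face of the black pad on the ram's nose (36 wide, 24 high, 12 mm thick), 34 mm above the cart, facing the press's +x; 97 mm from the stop bar when the ram is home. The pad is sprung: it gives 1 mm for each 1.2 N, up to 10 mm. A label is pressed when pad and bar squeeze the block with over 3 N for 0.2 s, the label within 14 mm of this point
- ram (a joint): slide of the ram in m: 0 home (drawn back), 0.055 pushed fully home against its limit; a block touching the bar is met at 0.047, so that a ram pushed to its limit squeezes it with about 10 N. Rubs with about 2.5 N, else it stays where it is left
- grip (a point): on the red upright grip of the ram, 18 mm (along the press's x) x 30 mm, reaching from 27 to 77 mm above the cart; this point is on its middle line, 60 mm above the cart. 73 mm behind the pad's face. The steel ram below the grip is 27 mm high
- tray: steel catch tray with finished blocks standing in it in a row along its x, 218 x 88 mm, wall 16 mm high and 4 mm thick, floor 4 mm; fixed; origin under its centre
- tote: blue open tote, loose, 0.6 kg, 236 x 88 mm outside, walls 34 mm high and 4 mm thick, floor 4 mm; grip lips at the two ends; origin under its centre, long side along x. Holds four blocks in one row, 55 mm apart
- done_a: a finished block in the catch tray at the start (two or three are there, None if absent): aluminium heating block 50 x 50 mm and 60 mm tall with four dark tube wells in its top (solid), 0.25 kg; origin at the centre of its underside, z up; labels as on the unfinished one
- done_b: a finished block in the catch tray at the start (two or three are there, None if absent): aluminium heating block 50 x 50 mm and 60 mm tall with four dark tube wells in its top (solid), 0.25 kg; origin at the centre of its underside, z up; labels as on the unfinished one
- done_c: a finished block in the catch tray at the start (two or three are there, None if absent): aluminium heating block 50 x 50 mm and 60 mm tall with four dark tube wells in its top (solid), 0.25 kg; origin at the centre of its underside, z up; labels as on the unfinished one
- timer: bystander, not part of the job: white laboratory timer, 44 x 60 x 16 mm; origin under its centre
- petri: bystander, not part of the job: petri dish, 63 mm across, 15 mm high; origin under its centre
- bottle: bystander, not part of the job: small white bottle with teal cap, 33 mm across, 60 mm high; origin under its centre

How it is judged:
By the outcome, as a careful person would: the job done as asked, in the order asked, and still so for the second after the job is handed in, with the robot touching nothing.
Of done_a, done_b, done_c only 2 to 3 are there at a start; the rules pass over those that are not, and their reading is None.
At some moment in a run one of work, done_a, done_b, done_c may be knocked a few centimetres aside while the robot is not near it.
It also fails if it takes over 200 s, if anything falls off the work surface, if the arm or the gripper's body presses on something with over 40 N, if the wrist force passes 120 N, or if a joint passes its speed limit or range.

## Working session

There is one attempt and no reset: what is moved stays moved. The work goes in short steps, Python scripts to look and compute and a tool call to move; the robot and the scene stay as the last step left them, time stands still between calls to the robot, and variables do not carry over. Pictures are saved under pics/ and viewed, at most 14 in all, crops included, and the job is handed in when it is done.

Besides the shell and the picture viewer there is one more tool, called after "Call:" by a JSON object that holds its "method" and its "body", one argument or row to a line. move_arm: Moves the arm, as the interface text tells. Its arguments: {"type":"object","properties":{"increments":{"type":"array","items":{"type":"array","items":{"type":"number"}}},"force":{"type":"number"}},"required":["increments"]}

```bash
ls; mkdir -p pics; cat > h.py <<'E'
import numpy as np, cv2
from workcell import robot
from scipy.spatial.transform import Rotation as R
def grab(n, save=None):
    f=robot.grab_frame(n)
    if save: cv2.imwrite('pics/'+save+'.png', f['color'][:,:,::-1])
    return f
def ray(f,u,v):
    d=np.linalg.inv(f['mtx'])@np.array([u,v,1.]); return np.array(f['xyz']), rot(f)@d
def rot(f):
    r=np.array(f['rotation']); return r if r.shape==(3,3) else R.from_quat(r).as_matrix()
def plane(f,u,v,z):
    o,d=ray(f,u,v); return (o+d*(z-o[2])/d[2])[:2]
def proj(f,p):
    c=f['mtx']@(rot(f).T@(np.array(p)-f['xyz'])); return c[:2]/c[2]
E
python3 - <<'E'
from h import *
for n in ['scene','side','wrist']:
    f=grab(n,n+'0'); print(n,np.round(f['xyz'],3),np.round(rot(f),3).tolist(),f['mtx'][0,0])
s=robot.observe(); print(s)
E
```

```text
pics
scene [ 0.282 -0.431  0.643] [[0.88, -0.33, 0.341], [-0.474, -0.599, 0.645], [-0.008, -0.73, -0.683]] 396.16732199067354
side [ 0.484 -0.573  0.556] [[0.989, -0.081, 0.12], [-0.145, -0.579, 0.802], [0.004, -0.811, -0.585]] 381.04477759130793
wrist [ 0.245 -0.632  0.382] [[0.267, -0.929, -0.257], [-0.964, -0.257, -0.069], [-0.002, 0.266, -0.964]] 283.78925574913
{'clock': 0.15, 'q': array([-1.33789118e+00,  2.64611096e-01,  1.60500723e+00,  1.87794819e-05,
        1.27368184e+00, -3.68942655e-02]), 'joint_velocities': array([ 0.00096194, -0.00209532, -0.00392286,  0.00033004, -0.00023593,
        0.00152048]), 'joint_torque': array([ 2.21406799e-05, -5.02847207e+01, -3.57468438e+01,  7.28794048e-02,
        2.49639148e-02, -9.94679522e-05]), 'tool_pos': array([ 0.17980107, -0.65007342,  0.23768178]), 'orientation': array([ 9.90914834e-01,  1.34488149e-01, -7.46060384e-05, -8.50538358e-04]), 'contact_force': array([-0.07877018, -0.28257683, -0.1444516 ]), 'torque': array([ 0.03004666,  0.01310311, -0.03931742]), 'gripper_force': 0.0, 'gripper_width': 0.08769046034708332}
```

View pics/scene0.png

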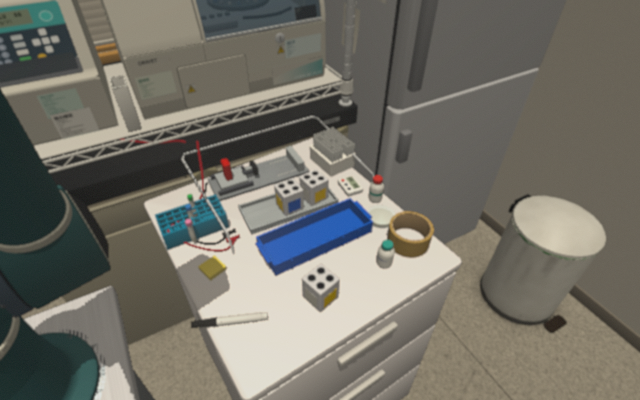

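View pics/side0.png

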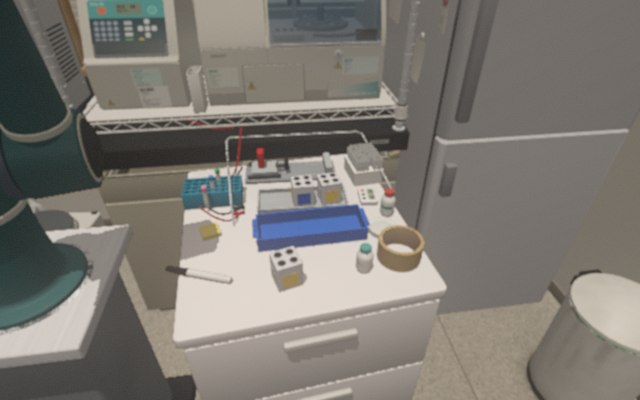

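Scene: work block at about (320,287), tote (315,235), tray with two finished blocks at (288,195) and (315,185), press behind with its red grip at (227,168) and bar at (296,160). I'll zoom in for pixel corners.

```bash
python3 - <<'E'
import cv2
a=cv2.imread('pics/side0.png')[125:295,165:435]; cv2.imwrite('pics/c1.png',cv2.resize(a,None,fx=2.96,fy=2.96,interpolation=cv2.INTER_CUBIC))
a=cv2.imread('pics/scene0.png')[110:330,140:440]; cv2.imwrite('pics/c2.png',cv2.resize(a,None,fx=2.66,fy=2.66,interpolation=cv2.INTER_CUBIC))
E
```

```text
(no output)
```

View pics/c1.png

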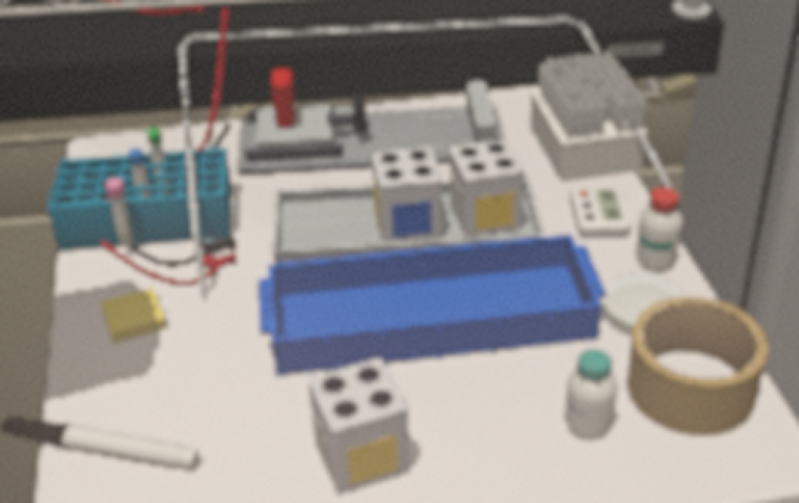

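View pics/c2.png

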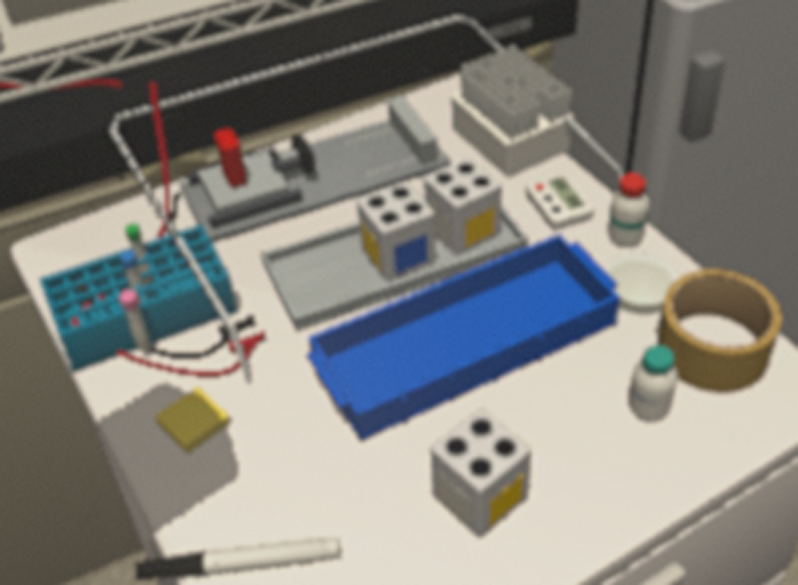

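The crops show the press at the back, the tray with two blocks, the tote, the work block (yellow label facing the front right), and a thin white wire arch over the left and back, which I must avoid. I'll triangulate everything from both views.

```bash
cat > m1.py <<'E'
from h import *
fs=grab('side'); fc=grab('scene')
P={ # name:(c1 xy, c2 xy)
'archL_foot':((205,292),(248,378)),'archTL':((185,40),(115,125)),'archTR':((578,20),(465,18)),'archR_foot':((672,190),(630,175)),
'grip_top':((282,71),(226,133)),'bar_topL(front)':((497,128),(434,152)),'bar_back':((478,84),(396,102)),
'tote_FL':((278,370),(362,438)),'tote_FLtop':((278,345),(356,408)),'tote_FRtop':((598,308),(617,290)),'tote_BLtop':((270,262),(312,345)),'tote_BRtop':((577,240),(560,238)),
'tray_FL':((275,255),(300,325)),'tray_BL':((280,190),(264,256)),
'plate_FL':((240,170),(222,235)),
'w1':((310,380),(432,455)),'w2':((370,362),(483,412)),'w3':((408,405),(530,455)),'w4':((325,432),(482,497)),
'a1':((372,155),(360,200)),'a4':((383,182),(386,228)),'a3':((443,182),(434,212)),'b4':((464,175),(437,182) ),'b3':((523,168),(500,182)),
'timer':((600,212),(560,202)),'cap_red':((663,198),(632,183)),'box':((540,65),(463,85)),'bottleteal':((593,360),(659,357)),
}
for k,(a,b) in P.items():
    a=np.array([165+a[0]/2.96,125+a[1]/2.96]); b=np.array([140+b[0]/2.66,110+b[1]/2.66])
    o1,d1=ray(fs,*a); o2,d2=ray(fc,*b)
    M=np.stack([d1,-d2],1); t=np.linalg.lstsq(M,o2-o1,rcond=None)[0]
    p,q=o1+d1*t[0],o2+d2*t[1]; print(k,np.round((p+q)/2,3),'gap',round(np.linalg.norm(p-q),4))
E
python3 m1.py
```

```text
archL_foot [0.386 0.115 0.006] gap 0.0012
archTL [0.37  0.367 0.093] gap 0.0026
archTR [0.742 0.411 0.068] gap 0.0021
archR_foot [0.754 0.131 0.054] gap 0.0024
grip_top [0.455 0.328 0.078] gap 0.0
bar_topL(front) [0.637 0.276 0.029] gap 0.0112
bar_back [0.634 0.356 0.034] gap 0.0037
tote_FL [0.441 0.019 0.007] gap 0.0014
tote_FLtop [0.443 0.036 0.018] gap 0.0039
tote_FRtop [0.675 0.035 0.028] gap 0.0074
tote_BLtop [0.437 0.094 0.042] gap 0.0075
tote_BRtop [0.678 0.121 0.02 ] gap 0.0018
tray_FL [0.441 0.136 0.019] gap 0.0022
tray_BL [0.445 0.23  0.016] gap 0.0035
plate_FL [0.415 0.252 0.029] gap 0.0065
w1 [ 0.464 -0.053  0.061] gap 0.0043
w2 [ 0.504 -0.048  0.071] gap 0.0033
w3 [ 0.521 -0.084  0.061] gap 0.0055
w4 [ 0.472 -0.104  0.069] gap 0.0001
a1 [0.524 0.197 0.067] gap 0.0025
a4 [0.529 0.157 0.067] gap 0.0009
a3 [0.577 0.165 0.057] gap 0.0012
b4 [0.605 0.217 0.034] gap 0.0133
b3 [0.642 0.166 0.064] gap 0.0007
timer [0.71  0.171 0.01 ] gap 0.0007
cap_red [0.741 0.111 0.062] gap 0.0006
box [0.678 0.293 0.081] gap 0.0101
bottleteal [ 0.645 -0.059  0.062] gap 0.0002
```

The tote, tray and press all lie roughly along world x. The arch is the cart's low rail. Next I'll write a planner helper and move the wrist camera overhead.

```bash
cat >> h.py <<'E'
def yawof(q):
    return np.degrees(np.arctan2(*R.from_quat(q).as_matrix()[[1,0],0]))
def plan(legs, start=None):
    """legs: (x,y,z,yawdeg) targets, tool down. prints increments per leg (rad, cm) from the previous leg"""
    s=robot.observe(); p=np.array(s['tool_pos']); M=R.from_quat(s['orientation'])
    if start is not None: p=np.array(start[:3]); M=R.from_euler('z',start[3],degrees=True)*R.from_euler('x',180,degrees=True)
    else: print('now',np.round(p,4),'yaw %.2f w %.4f clk %.2f'%(yawof(s['orientation']),s['gripper_width'],s['clock']), 'q',np.round(s['q'],2))
    for l in legs:
        N=R.from_euler('z',l[3],degrees=True)*R.from_euler('x',180,degrees=True)
        w=(M.inv()*N).as_rotvec(); t=M.inv().apply(np.array(l[:3])-p)*100
        print(l,'->',np.round(w,3).tolist(),np.round(t,2).tolist(),'rows>=%.1f'%max(np.linalg.norm(t)/5,np.linalg.norm(w)/.1499))
        p,M=np.array(l[:3]),N
E
python3 - <<'E'
from h import *
plan([(0.35,-0.28,0.28,50),(0.47,0.0,0.30,90),(0.55,0.18,0.30,90)])
fs=grab('side'); fc=grab('scene')
for a,b in [((718,72),(578,35)),((600,93),(560,0))]:
    a=np.array([165+a[0]/2.96,125+a[1]/2.96]); b=np.array([140+b[0]/2.66,110+b[1]/2.66])
    o1,d1=ray(fs,*a); o2,d2=ray(fc,*b)
    t=np.linalg.lstsq(np.stack([d1,-d2],1),o2-o1,rcond=None)[0]; print(o1+d1*t[0],o2+d2*t[1])
for z in (0,.1,.2,.3): print(z,plane(fs,165+718/2.96,125+72/2.96,z))
E
```

```text
now [ 0.1798 -0.6503  0.2381] yaw 15.46 w 0.0884 clk 0.25 q [-1.34  0.26  1.6  -0.    1.27 -0.04]
(0.35, -0.28, 0.28, 50) -> [-0.001, -0.0, -0.603] [26.27, -31.15, -4.16] rows>=8.2
(0.47, 0.0, 0.3, 90) -> [0.0, 0.0, -0.698] [29.16, -8.81, -2.0] rows>=6.1
(0.55, 0.18, 0.3, 90) -> [0.0, 0.0, 0.0] [18.0, 8.0, 0.0] rows>=3.9
[ 0.90486847  0.43486417 -0.01350208] [ 0.90355088  0.43427684 -0.01551636]
[0.70385117 0.18045431 0.11858997] [0.72565511 0.21595822 0.19074356]
0 [0.89488119 0.41096273]
0.1 [0.82091275 0.23394232]
0.2 [0.74694431 0.05692191]
0.3 [ 0.67297587 -0.12009851]
```

Call:
{"method": "move_arm", "body": {
  "increments": [
    [0,0,-0.6,26.3,-31.2,-4.2,-1],
    [0,0,-0.6,26.3,-31.2,-4.2,-1],
    [0,0,-0.6,26.3,-31.2,-4.2,-1],
    [0,0,-0.6,26.3,-31.2,-4.2,-1],
    [0,0,-0.6,26.3,-31.2,-4.2,-1],
    [0,0,-0.6,26.3,-31.2,-4.2,-1],
    [0,0,-0.6,26.3,-31.2,-4.2,-1],
    [0,0,-0.6,26.3,-31.2,-4.2,-1]
  ]
}}

```text
clock: 1.15
tool_pos: [0.3464, -0.2872, 0.2802]
orientation: [0.907, 0.421, 0.0, 0.0]
contact_force: [1.5, -0.2, -0.3]
gripper_width: 0.0878
gripper_force: 0.0
```

Call:
{"method": "move_arm", "body": {
  "increments": [
    [0,0,-0.7,29.2,-8.8,-2,-1],
    [0,0,-0.7,29.2,-8.8,-2,-1],
    [0,0,-0.7,29.2,-8.8,-2,-1],
    [0,0,-0.7,29.2,-8.8,-2,-1],
    [0,0,-0.7,29.2,-8.8,-2,-1],
    [0,0,-0.7,29.2,-8.8,-2,-1],
    [0,0,-0.7,29.2,-8.8,-2,-1],
    [0,0,-0.7,29.2,-8.8,-2,-1]
  ]
}}

```text
clock: 1.95
tool_pos: [0.4673, -0.0079, 0.2997]
orientation: [0.706, 0.708, -0.0, 0.0]
contact_force: [0.2, -0.7, -0.2]
gripper_width: 0.0885
gripper_force: 0.0
```

Call:
{"method": "move_arm", "body": {
  "increments": [
    [0,0,0,16,8,0,-1],
    [0,0,0,16,8,0,-1],
    [0,0,0,16,8,0,-1],
    [0,0,0,16,8,0,-1],
    [0,0,0,16,8,0,-1],
    [0,0,0,16,8,0,-1],
    [0,0,0,16,8,0,-1]
  ]
}}

```text
clock: 2.65
tool_pos: [0.5469, 0.1486, 0.2995]
orientation: [0.708, 0.706, -0.001, 0.0]
contact_force: [-0.2, -0.1, 0.5]
gripper_width: 0.0881
gripper_force: 0.0
```

```bash
python3 - <<'E'
from h import *
f=grab('wrist','w1'); print(f['xyz'],np.round(rot(f),3).tolist())
c=f['color'][:, :, ::-1]; cv2.imwrite('pics/w1b.png',cv2.resize(c,(800,500),interpolation=cv2.INTER_CUBIC))
plan([])
fs=grab('side')
for v in range(150,90,-4): print(v, [np.round((lambda o,d:(o+d*(0.434-o[1])/d[1]))(*ray(fs,u,v)),3).tolist() for u in (180,300)])
E
```

```text
[0.54588495 0.21700566 0.44395649] [[1.0, -0.003, -0.001], [-0.003, -0.963, -0.268], [0.0, 0.268, -0.963]]
now [0.5468 0.1488 0.2997] yaw 89.81 w 0.0884 clk 2.70 q [ 0.22  0.03  1.76 -0.    1.35  0.23]
150 [[0.227, 0.434, 0.035], [0.568, 0.434, 0.009]]
146 [[0.229, 0.434, 0.047], [0.568, 0.434, 0.023]]
142 [[0.232, 0.434, 0.06], [0.569, 0.434, 0.036]]
138 [[0.234, 0.434, 0.072], [0.569, 0.434, 0.049]]
134 [[0.237, 0.434, 0.084], [0.569, 0.434, 0.062]]
130 [[0.239, 0.434, 0.096], [0.57, 0.434, 0.074]]
126 [[0.242, 0.434, 0.108], [0.57, 0.434, 0.087]]
122 [[0.244, 0.434, 0.119], [0.57, 0.434, 0.099]]
118 [[0.246, 0.434, 0.131], [0.571, 0.434, 0.111]]
114 [[0.249, 0.434, 0.142], [0.571, 0.434, 0.123]]
110 [[0.251, 0.434, 0.153], [0.571, 0.434, 0.135]]
106 [[0.253, 0.434, 0.164], [0.572, 0.434, 0.147]]
102 [[0.255, 0.434, 0.175], [0.572, 0.434, 0.158]]
98 [[0.258, 0.434, 0.186], [0.572, 0.434, 0.17]]
94 [[0.26, 0.434, 0.197], [0.573, 0.434, 0.181]]
```

View pics/w1b.png

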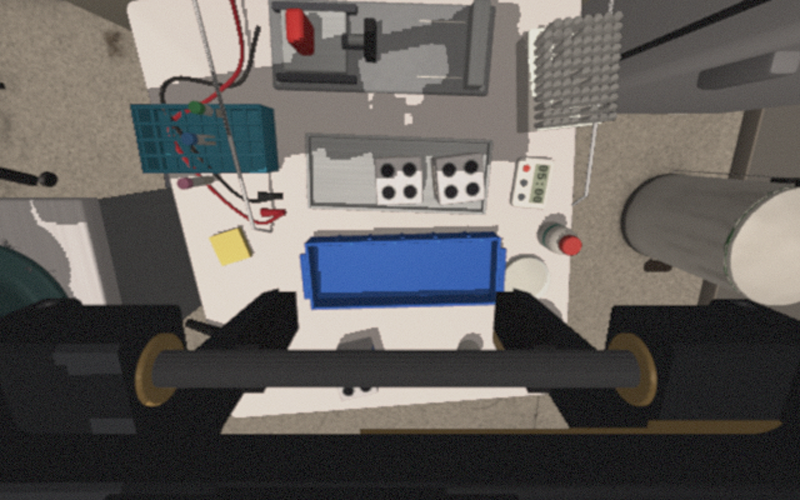

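The overhead view shows the whole layout, with the tote at (400,270), tray blocks at (400,180) and (460,180), and the press cut off at the top. I'll shift 7 cm towards the press and then measure.

Call:
{"method": "move_arm", "body": {
  "increments": [
    [0,0,0,7,0,0,-1],
    [0,0,0,7,0,0,-1],
    [0,0,0,7,0,0,-1],
    [0,0,0,7,0,0,-1],
    [0,0,0,7,0,0,-1]
  ]
}}

```text
clock: 3.25
tool_pos: [0.5473, 0.2194, 0.2998]
orientation: [0.708, 0.706, -0.0, 0.0]
contact_force: [-0.2, 0.6, 0.5]
gripper_width: 0.0882
gripper_force: 0.0
```

```bash
python3 - <<'E'
from h import *
f=grab('wrist','w2'); c=f['color'][:, :, ::-1]; plan([])
a=c[20:270,190:460]; cv2.imwrite('pics/w2b.png',cv2.resize(a,None,fx=2.4,fy=2.4,interpolation=cv2.INTER_CUBIC))
hsv=cv2.cvtColor(c,cv2.COLOR_BGR2HSV)
def comps(m,lo,hi):
    n,_,st,ce=cv2.connectedComponentsWithStats(m.astype(np.uint8)); return [(st[i],ce[i]) for i in range(1,n) if lo<st[i][4]<hi]
red=cv2.inRange(hsv,(0,150,60),(8,255,255))|cv2.inRange(hsv,(172,150,60),(180,255,255))
for s,ce in comps(red,60,3000): print('red',s,ce,plane(f,*ce,.077))
blue=cv2.inRange(hsv,(105,140,30),(125,255,255))
k=max(cv2.findContours(blue,0,2)[0],key=cv2.contourArea); r=cv2.minAreaRect(k); print('tote',r,[plane(f,*p,.034).round(4).tolist() for p in cv2.boxPoints(r)],plane(f,*r[0],.034))
dark=cv2.inRange(c,(0,0,0),(55,55,55))
for s,ce in comps(dark[:,:],15,130): 
    if s[2]<16 and s[3]<16: print('dark',s,np.round(ce,1),plane(f,*ce,.064).round(4))
E
```

```text
now [0.5473 0.2195 0.2998] yaw 89.86 w 0.0877 clk 3.30 q [ 0.34  0.07  1.72 -0.    1.36  0.34]
red [180  29  21  95 244] [189.83196721  75.28688525] [0.3952218  0.34037253]
red [234  74  20  27 441] [243.05442177  87.02947846] [0.45798514 0.32710258]
red [214 211  17  10  86] [221.74418605 214.15116279] [0.41744571 0.16526643]
red [442 236  15  14 166] [449.15662651 242.36144578] [0.73252282 0.12281919]
tote ((321.5, 253.5), (51.0, 155.0), 90.0) [[0.4347, 0.1283], [0.6739, 0.1277], [0.6806, 0.0391], [0.4284, 0.0398]] [0.55436271 0.08491158]
dark [206  84   5  15  26] [208.2  91. ] [0.4107 0.3239]
dark [ 0 86  8  4 27] [ 3.7 87.3] [0.1552 0.3287]
dark [ 37 155  12  11  92] [ 43.  160.1] [0.1808 0.2376]
dark [370 183   7   7  44] [373.  186.1] [0.6243 0.201 ]
dark [306 185   8   8  44] [309.5 188.5] [0.537  0.1978]
dark [323 185   7   7  44] [326.  187.9] [0.5597 0.1985]
dark [353 185   8   7  44] [356.5 188.1] [0.6017 0.1982]
dark [371 199   8   7  45] [374.3 202.1] [0.6272 0.1781]
dark [307 201   8   8  42] [310.1 204.4] [0.5377 0.175 ]
dark [323 201   8   7  43] [326.7 203.9] [0.5608 0.1756]
dark [355 201   7   7  41] [357.9 203.9] [0.6044 0.1756]
dark [492 292   7   5  16] [495.1 293.8] [0.8201 0.0313]
dark [286 333   6   5  24] [288.5 334.8] [ 0.5013 -0.043 ]
dark [272 336   7   5  25] [275.2 337.8] [ 0.4797 -0.0487]
```

View pics/w2b.png

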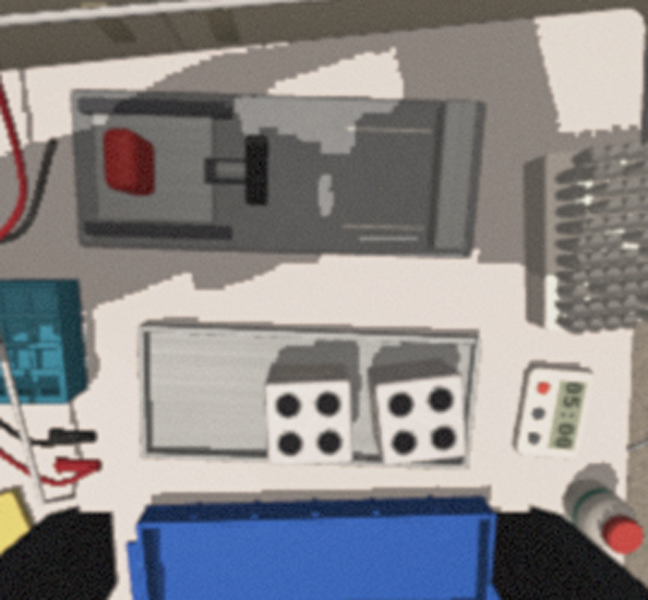

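The press is clear here. The plate runs from crop (72,90) to (473,256), the grip is at (128,162), the pad at (257,170), the bar at (443..486,100..255), and the mark lines are at v≈130 and 227. Computing the press frame:

```bash
python3 - <<'E'
from h import *
f=grab('wrist')
def c(x,y,z): return plane(f,190+x/2.4,20+y/2.4,z).round(4)
for n,x,y,z in [('plTL',72,90,.01),('plBL',80,245,.01),('plBRfoot',430,252,.01),('lineU_l',347,130,.01),('lineU_r',432,131,.01),('lineD_l',343,226,.01),('lineD_r',422,228,.01),('barTL',443,101,.038),('barBL',433,249,.038),('barTR',486,102,.038),('barBR',473,255,.038),
 ('grTL',107,130,.077),('grBL',107,188,.077),('grTR',133,130,.077),('padT',266,136,.046),('padB',266,205,.046),
 ('trayBL',140,325,.016),('trayFL',145,455,.016),('trayBR',478,335,.016),('trayFR',467,466,.016),('rackR',80,280,.05),('toteBL',140,508,.034),('toteBR',493,500,.034),('shelf',300,38,.2)]: print(n,c(x,y,z))
E
```

```text
plTL [0.4126 0.3729]
plBL [0.4094 0.2861]
plBRfoot [0.6249 0.2814]
lineU_l [0.5727 0.3511]
lineU_r [0.6228 0.3505]
lineD_l [0.571  0.2969]
lineD_r [0.6194 0.2956]
barTL [0.6232 0.3616]
barBL [0.6215 0.2835]
barTR [0.6467 0.361 ]
barBR [0.6448 0.2801]
grTL [0.449  0.3416]
grBL [0.4468 0.3143]
grTR [0.4619 0.3416]
padT [0.5266 0.343 ]
padB [0.526  0.3074]
trayBL [0.4445 0.2377]
trayFL [0.4421 0.1525]
trayBR [0.6564 0.231 ]
trayFR [0.6549 0.1443]
rackR [0.4203 0.2671]
toteBL [0.441  0.1224]
toteBR [0.6684 0.1273]
shelf [0.5456 0.3507]
```

```bash
python3 - <<'E'
from h import *
fs=grab('side'); fc=grab('scene'); fw=grab('wrist')
def pl(f,a,b):
    o,d1=ray(f,*a); _,d2=ray(f,*b); n=np.cross(d1,d2); n/=np.linalg.norm(n); return n,n@o
# edges by vertical dark profile
def prof(f,u,v0,v1):
    g=cv2.cvtColor(f['color'],cv2.COLOR_RGB2GRAY); return g[v0:v1:2,u].tolist()
print('side u130',prof(fs,130,110,190)); print('side u320',prof(fs,320,100,160)); print('side u395',prof(fs,395,100,160))
print('scene u80',prof(fc,80,130,230)); print('scene u330',prof(fc,330,80,150))
print('wrist u200',prof(fw,200,0,60)); print('wrist u440',prof(fw,440,0,60))
E
```

```text
side u130 [190, 194, 194, 196, 176, 145, 139, 70, 114, 92, 141, 103, 53, 58, 57, 57, 55, 57, 55, 56, 51, 46, 43, 46, 41, 47, 42, 43, 40, 75, 103, 113, 143, 102, 110, 110, 109, 107, 105, 104]
side u320 [134, 189, 194, 196, 170, 144, 141, 111, 63, 107, 147, 72, 58, 60, 58, 56, 97, 81, 58, 57, 51, 50, 51, 51, 51, 51, 50, 55, 101, 135]
side u395 [154, 142, 153, 156, 144, 125, 128, 137, 145, 114, 74, 100, 112, 154, 169, 114, 56, 50, 47, 47, 49, 49, 48, 46, 50, 106, 142, 111, 90, 98]
scene u80 [106, 112, 141, 189, 190, 191, 192, 192, 191, 147, 105, 154, 104, 104, 49, 69, 151, 114, 50, 46, 45, 46, 43, 44, 44, 44, 44, 43, 41, 37, 35, 33, 33, 32, 35, 32, 34, 34, 32, 67, 101, 133, 108, 86, 94, 93, 93, 90, 89, 89]
scene u330 [189, 160, 126, 147, 114, 58, 72, 142, 81, 44, 44, 45, 45, 46, 45, 45, 45, 40, 35, 53, 74, 68, 41, 41, 103, 126, 126, 128, 127, 125, 115, 125, 126, 125, 118]
wrist u200 [26, 32, 75, 80, 76, 75, 68, 108, 105, 92, 93, 91, 90, 151, 200, 126, 86, 87, 89, 84, 84, 83, 83, 85, 105, 164, 169, 167, 168, 139]
wrist u440 [27, 39, 75, 109, 199, 158, 71, 119, 95, 91, 87, 89, 128, 215, 217, 217, 217, 216, 218, 217, 217, 217, 218, 219, 220, 217, 217, 216, 217, 217]
```

```bash
python3 - <<'E'
from h import *
fs=grab('side'); fc=grab('scene')
def pl(f,a,b):
    o,d1=ray(f,*a); _,d2=ray(f,*b); n=np.cross(d1,d2); n/=np.linalg.norm(n); return n,n@o
for nm,s,c in [('bot',((130,168),(395,149.5)),((80,207.5),(330,127.5))),('top',((130,133),(320,121.5)),((80,165),(330,97)))]:
    (n1,k1),(n2,k2)=pl(fs,*s),pl(fc,*c)
    for x in (.4,.6,.8): print(nm,x,np.linalg.solve([n1,n2,[1,0,0]],[k1,k2,x]).round(3))
E
```

```text
bot 0.4 [ 0.4    0.466 -0.03 ]
bot 0.6 [ 0.6    0.477 -0.035]
bot 0.8 [ 0.8    0.487 -0.041]
top 0.4 [0.4   0.464 0.083]
top 0.6 [0.6   0.454 0.088]
top 0.8 [0.8   0.444 0.093]
```

Beam front is at y≈0.455 and its top at z≈0.09, so there's room to work. Next I'll look down on the work block from close by.

```bash
python3 -c "
from h import *
plan([(0.53,0.06,0.28,50),(0.44,-0.075,0.22,15)])"
```

```text
now [0.5474 0.2204 0.2997] yaw 89.91 w 0.0878 clk 3.60 q [ 0.34  0.07  1.71 -0.    1.36  0.34]
(0.53, 0.06, 0.28, 50) -> [0.0, -0.0, 0.697] [-16.04, -1.71, 1.97] rows>=4.6
(0.44, -0.075, 0.22, 15) -> [0.0, -0.0, 0.611] [-16.13, 1.78, 6.0] rows>=4.1
```

Call:
{"method": "move_arm", "body": {
  "increments": [
    [0,0,0.7,-16,-1.7,2,-1],
    [0,0,0.7,-16,-1.7,2,-1],
    [0,0,0.7,-16,-1.7,2,-1],
    [0,0,0.7,-16,-1.7,2,-1],
    [0,0,0.7,-16,-1.7,2,-1],
    [0,0,0.7,-16,-1.7,2,-1],
    [0,0,0.7,-16,-1.7,2,-1]
  ]
}}

```text
clock: 4.3
tool_pos: [0.5302, 0.0608, 0.2798]
orientation: [0.906, 0.422, 0.0, 0.0]
contact_force: [0.1, -0.4, 0.9]
gripper_width: 0.088
gripper_force: 0.0
```

Call:
{"method": "move_arm", "body": {
  "increments": [
    [0,0,0.61,-16.1,1.8,6,-1],
    [0,0,0.61,-16.1,1.8,6,-1],
    [0,0,0.61,-16.1,1.8,6,-1],
    [0,0,0.61,-16.1,1.8,6,-1],
    [0,0,0.61,-16.1,1.8,6,-1],
    [0,0,0.61,-16.1,1.8,6,-1],
    [0,0,0.61,-16.1,1.8,6,-1]
  ]
}}

```text
clock: 5.0
tool_pos: [0.4414, -0.073, 0.2206]
orientation: [0.991, 0.131, 0.001, 0.0]
contact_force: [0.4, -0.6, 0.5]
gripper_width: 0.0882
gripper_force: 0.0
```

```bash
cat >> h.py <<'E'
def wells(f,z,near=None,rad=.05):
    """dark round blobs cast on plane z; if near given, block centre+yaw(mod 90) from those within rad"""
    c=f['color']; g=c.max(2); out=[]
    n,_,st,ce=cv2.connectedComponentsWithStats((g<60).astype(np.uint8))
    for i in range(1,n):
        x,y,w,h,a=st[i]
        if 12<a<900 and a>.6*w*h and .55<w/h<1.8:
            p=plane(f,*ce[i],z)
            if near is None or np.linalg.norm(p-np.array(near))<rad: out.append(p)
    out=np.array(out).reshape(-1,2)
    if near is not None and len(out)==4:
        d=[out[j]-out[i] for i in range(4) for j in range(4) if i!=j and np.linalg.norm(out[i]-out[j])<.027]
        a=np.mean(np.exp(4j*np.array([np.arctan2(v[1],v[0]) for v in d])))
        return out.mean(0), np.degrees(np.angle(a))/4, out
    return None,None,out
E
python3 - <<'E'
from h import *
f=grab('wrist','w3'); print(wells(f,.06,(.49,-.072)))
plan([])
hsv=cv2.cvtColor(f['color'],cv2.COLOR_RGB2HSV)
E
```

```text
(array([ 0.49269102, -0.06147589]), np.float64(15.245226114222204), array([[ 0.5012194 , -0.04723192],
       [ 0.50679202, -0.06953302],
       [ 0.48462021, -0.07561446],
       [ 0.47813244, -0.05352414]]))
now [ 0.4414 -0.073   0.2206] yaw 15.10 w 0.0882 clk 5.05 q [-0.22 -0.17  2.09  0.    1.22  1.09]
```

View pics/w3.png

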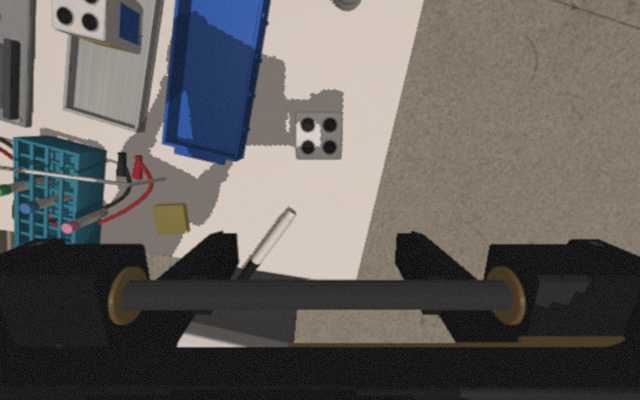

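The view shows the block at pixel (318,135): centre (0.493,-0.0615), yaw 15.2°. Next I'll plan the grasp and the transfer to the press.

```bash
python3 -c "
from h import *
plan([(0.4927,-0.0615,0.13,15.2),(0.4927,-0.0615,0.035,15.2),(0.4927,-0.0615,0.18,15.2),(.597,.20,.18,-1.6),(.597,.3245,.18,-1.6),(.597,.3245,.0465,-1.6)])"
```

```text
now [ 0.4414 -0.073   0.2206] yaw 15.10 w 0.0882 clk 5.05 q [-0.22 -0.17  2.09  0.    1.22  1.09]
(0.4927, -0.0615, 0.13, 15.2) -> [0.0, -0.002, -0.002] [5.24, 0.23, 9.07] rows>=2.1
(0.4927, -0.0615, 0.035, 15.2) -> [0.0, 0.0, 0.0] [0.0, -0.0, 9.5] rows>=1.9
(0.4927, -0.0615, 0.18, 15.2) -> [0.0, 0.0, 0.0] [-0.0, 0.0, -14.5] rows>=2.9
(0.597, 0.2, 0.18, -1.6) -> [0.0, -0.0, 0.293] [16.92, -22.5, -0.0] rows>=5.6
(0.597, 0.3245, 0.18, -1.6) -> [0.0, 0.0, 0.0] [-0.35, -12.45, -0.0] rows>=2.5
(0.597, 0.3245, 0.0465, -1.6) -> [0.0, 0.0, 0.0] [-0.0, -0.0, 13.35] rows>=2.7
```

Call:
{"method": "move_arm", "body": {
  "increments": [
    [0,0,0,5.2,0.2,4,-1],
    [0,0,0,5.2,0.2,9,-1],
    [0,0,0,5.2,0.2,9,-1],
    [0,0,0,5.2,0.2,14,-1],
    [0,0,0,5.2,0.2,18.6,-1],
    [0,0,0,5.2,0.2,18.6,-1],
    [0,0,0,5.2,0.2,18.6,-1]
  ]
}}

```text
clock: 5.75
tool_pos: [0.4908, -0.0619, 0.0342]
orientation: [0.991, 0.13, -0.001, -0.0]
contact_force: [-0.4, -0.1, 0.3]
gripper_width: 0.0879
gripper_force: 0.0
```

Call:
{"method": "move_arm", "body": {
  "increments": [
    [0,0,0,0,0,0,0.9],
    [0,0,0,0,0,0,0.9],
    [0,0,0,0,0,0,0.9],
    [0,0,0,0,0,0,0.9],
    [0,0,0,0,0,0,0.9],
    [0,0,0,0,0,0,0.9]
  ],
  "force": 25
}}

```text
clock: 6.35
tool_pos: [0.4912, -0.0624, 0.0344]
orientation: [0.992, 0.129, 0.0, 0.0]
contact_force: [-1.0, 0.5, 6.0]
gripper_width: 0.0497
gripper_force: 25.0
```

Call:
{"method": "move_arm", "body": {
  "increments": [
    [0,0,0,0,0,-5,0.9],
    [0,0,0,0,0,-10,0.9],
    [0,0,0,0,0,-14.5,0.9],
    [0,0,0,0,0,-14.5,0.9]
  ]
}}

```text
clock: 6.75
tool_pos: [0.4956, -0.0633, 0.1858]
orientation: [0.992, 0.13, 0.006, 0.002]
contact_force: [2.0, 0.4, -1.2]
gripper_width: 0.0501
gripper_force: 25.0
```

Call:
{"method": "move_arm", "body": {
  "increments": [
    [0,0,0.07,4,-6,0,0.9],
    [0,0,0.15,8,-11,0,0.9],
    [0,0,0.2,12,-16,0,0.9],
    [0,0,0.29,16.9,-22.5,0,0.9],
    [0,0,0.29,16.9,-22.5,0,0.9],
    [0,0,0.29,16.9,-22.5,0,0.9],
    [0,0,0.29,16.9,-22.5,0,0.9]
  ]
}}

```text
clock: 7.45
tool_pos: [0.5964, 0.2022, 0.1761]
orientation: [1.0, -0.013, -0.001, -0.0]
contact_force: [-0.4, -0.9, -0.9]
gripper_width: 0.0499
gripper_force: 25.0
```

```bash
python3 -c "
from h import *
plan([(.596,.3245,.18,-1.6),(.596,.3245,.06,-1.6)])"
```

```text
now [0.5964 0.2022 0.1761] yaw -1.51 w 0.0499 clk 7.45 q [0.29 0.23 1.77 0.   1.15 1.88]
(0.596, 0.3245, 0.18, -1.6) -> [-0.001, 0.002, 0.002] [-0.36, -12.23, -0.38] rows>=2.4
(0.596, 0.3245, 0.06, -1.6) -> [0.0, 0.0, 0.0] [-0.0, -0.0, 12.0] rows>=2.4
```

Call:
{"method": "move_arm", "body": {
  "increments": [
    [0,0,0,-0.3,-5,-0.3,0.9],
    [0,0,0,-0.3,-9,-0.3,0.9],
    [0,0,0,-0.3,-12.2,-0.3,0.9],
    [0,0,0,-0.3,-12.2,-0.3,0.9],
    [0,0,0,-0.3,-12.2,4,0.9],
    [0,0,0,-0.3,-12.2,8,0.9],
    [0,0,0,-0.3,-12.2,11.6,0.9],
    [0,0,0,-0.3,-12.2,11.6,0.9]
  ]
}}

```text
clock: 8.25
tool_pos: [0.5909, 0.3159, 0.0544]
orientation: [1.0, -0.016, -0.007, 0.004]
contact_force: [-1.2, -0.9, -3.2]
gripper_width: 0.05
gripper_force: 25.0
```

```bash
python3 - <<'E'
from h import *
plan([(.596,.3245,.0455,-1.6)])
f=grab('side'); a=f['color'][140:220,220:380,::-1]; b=grab('scene')['color'][130:220,200:340,::-1]
cv2.imwrite('pics/p1.png',np.vstack([cv2.resize(a,(640,320),interpolation=2),cv2.resize(b,(640,411)[:2],interpolation=2)])[:600])
E
```

```text
now [0.5909 0.3159 0.0544] yaw -1.78 w 0.0500 clk 8.25 q [ 0.45  0.42  1.75 -0.    0.98  2.06]
(0.596, 0.3245, 0.0455, -1.6) -> [0.008, 0.014, -0.003] [0.49, -0.88, 0.87] rows>=0.3
```

View pics/p1.png

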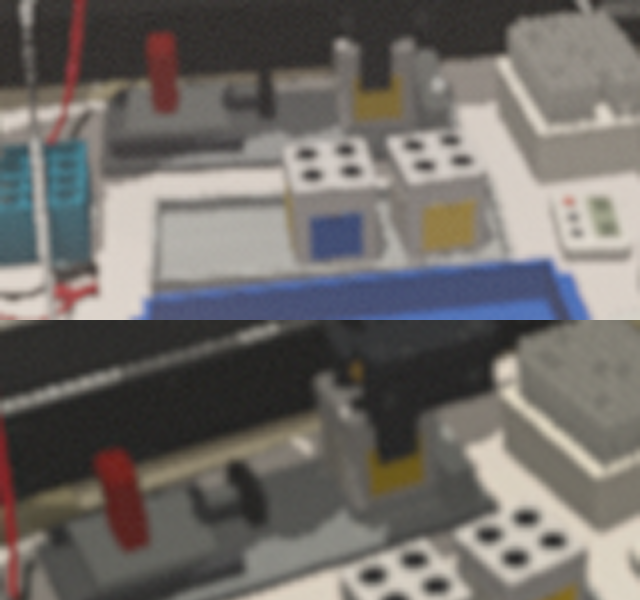

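The block hangs over the plate with yellow towards the front and white towards the pad, and the arm hasn't settled yet. Finishing the placement.

Call:
{"method": "move_arm", "body": {
  "increments": [
    [0,0,0,0,0,0,0.9],
    [0,0,0,0,0,0,0.9],
    [0,0,0,0,0,0,0.9]
  ]
}}

```text
clock: 8.65
tool_pos: [0.5964, 0.32, 0.064]
orientation: [1.0, -0.015, -0.001, 0.0]
contact_force: [-4.9, -2.3, -3.1]
gripper_width: 0.0499
gripper_force: 25.0
```

```bash
python3 -c "
from h import *
plan([(.596,.3245,.046,-1.6)]); print(robot.observe()['contact_force'])"
```

```text
now [0.5964 0.32   0.064 ] yaw -1.74 w 0.0499 clk 8.65 q [ 0.46  0.42  1.74 -0.    0.98  2.06]
(0.596, 0.3245, 0.046, -1.6) -> [0.001, 0.001, -0.002] [-0.06, -0.45, 1.8] rows>=0.4
[-4.86584588 -2.33581766 -3.07204918]
```

Call:
{"method": "move_arm", "body": {
  "increments": [
    [0,0,0,-0.3,-0.4,0,0.9],
    [0,0,0,-0.3,-0.4,0,0.9],
    [0,0,0,-0.3,-0.4,0,0.9]
  ]
}}

```text
clock: 8.95
tool_pos: [0.5959, 0.3256, 0.0647]
orientation: [1.0, -0.015, 0.002, -0.001]
contact_force: [-0.5, -0.2, -1.4]
gripper_width: 0.0494
gripper_force: 25.0
```

```bash
python3 -c "
from h import *
plan([(.594,.3245,.046,-1.6)]); print(robot.observe()['contact_force'])"
```

```text
now [0.5959 0.3256 0.0647] yaw -1.70 w 0.0494 clk 8.95 q [ 0.46  0.42  1.74 -0.    0.98  2.06]
(0.594, 0.3245, 0.046, -1.6) -> [-0.002, -0.004, -0.002] [-0.19, 0.12, 1.87] rows>=0.4
[-0.47469543 -0.21465957 -1.38550917]
```

Call:
{"method": "move_arm", "body": {
  "increments": [
    [0,0,0,-0.2,0.1,0.9,0.9],
    [0,0,0,-0.2,0.1,1.85,0.9],
    [0,0,0,-0.2,0.1,1.85,0.9],
    [0,0,0,-0.2,0.1,1.85,0.9]
  ]
}}

```text
clock: 9.35
tool_pos: [0.5921, 0.3235, 0.0434]
orientation: [1.0, -0.015, -0.0, 0.0]
contact_force: [0.1, -0.5, -1.5]
gripper_width: 0.0499
gripper_force: 25.0
```

Call:
{"method": "move_arm", "body": {
  "increments": [
    [0,0,0,0,0,0,-0.6],
    [0,0,0,0,0,0,-0.6],
    [0,0,0,0,0,0,-0.6],
    [0,0,0,0,0,-4,-0.6],
    [0,0,0,0,0,-8,-0.6],
    [0,0,0,0,0,-12,-0.6],
    [0,0,0,0,0,-12,-0.6]
  ]
}}

```text
clock: 10.05
tool_pos: [0.5964, 0.3259, 0.1726]
orientation: [1.0, -0.015, 0.006, -0.003]
contact_force: [0.8, 0.2, 0.4]
gripper_width: 0.0705
gripper_force: 0.0
```

```bash
python3 - <<'E'
from h import *
plan([])
f=grab('wrist','p2'); print(wells(f,.07,(.60,.324)))
fs=grab('side'); print(wells(fs,.07,(.60,.324)))
E
```

```text
now [0.5964 0.3259 0.1726] yaw -1.73 w 0.0705 clk 10.05 q [ 0.46  0.31  1.67 -0.    1.15  2.06]
(array([0.59374742, 0.32325771]), np.float64(-1.5679780141154676), array([[0.60483404, 0.31138398],
       [0.60524496, 0.33416188],
       [0.58252112, 0.33528222],
       [0.58238954, 0.31220276]]))
(None, None, array([], shape=(0, 2), dtype=float64))
```

View pics/p2.png

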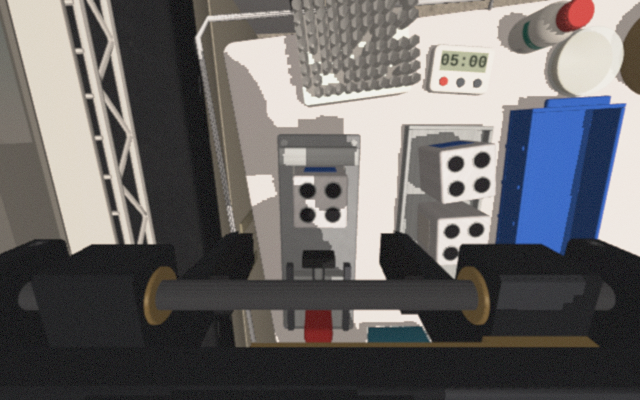

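The block stands between the lines with white towards the pad and blue towards the bar. It's at (0.594,0.323), yaw -1.6°. Before going to the grip I'll check clearance to the red cable.

```bash
python3 - <<'E'
from h import *
fs=grab('side'); fc=grab('scene')
for a,b in [((225,10),(153,85)),((218,75),(160,135)),((205,148),(166,190)),((155,130),(132,228)),((135,153),(129,254))]:
    a=np.array([165+a[0]/2.96,125+a[1]/2.96]); b=np.array([140+b[0]/2.66,110+b[1]/2.66])
    o1,d1=ray(fs,*a); o2,d2=ray(fc,*b)
    t=np.linalg.lstsq(np.stack([d1,-d2],1),o2-o1,rcond=None)[0]; print((o1+d1*t[0]).round(3),(o2+d2*t[1]).round(3))
plan([(.456,.328,.17,-1.6),(.456,.328,.045,-1.6)])
E
```

```text
[0.409 0.367 0.121] [0.409 0.367 0.121]
[0.396 0.355 0.063] [0.403 0.361 0.073]
[0.378 0.326 0.005] [0.394 0.341 0.027]
[0.348 0.257 0.068] [0.348 0.257 0.067]
[0.335 0.223 0.068] [0.337 0.225 0.07 ]
now [0.5911 0.3231 0.1626] yaw -1.73 w 0.0706 clk 10.25 q [0.46 0.32 1.68 0.   1.15 2.06]
(0.456, 0.328, 0.17, -1.6) -> [0.001, 0.002, -0.002] [-13.52, -0.08, -0.71] rows>=2.7
(0.456, 0.328, 0.045, -1.6) -> [0.0, 0.0, 0.0] [-0.0, -0.0, 12.5] rows>=2.5
```

Call:
{"method": "move_arm", "body": {
  "increments": [
    [0,0,0,-5,0,0,-0.6],
    [0,0,0,-9,0,0,-0.6],
    [0,0,0,-12.9,0,0,-0.6],
    [0,0,0,-12.9,0,0,-0.6],
    [0,0,0,-12.9,0,4,-0.6],
    [0,0,0,-12.9,0,8,-0.6],
    [0,0,0,-12.9,0,11.2,-0.6],
    [0,0,0,-12.9,0,11.2,-0.6]
  ]
}}

```text
clock: 11.05
tool_pos: [0.4587, 0.3242, 0.0455]
orientation: [1.0, -0.015, -0.005, 0.004]
contact_force: [-0.1, -0.5, 0.5]
gripper_width: 0.0708
gripper_force: 0.0
```

Call:
{"method": "move_arm", "body": {
  "increments": [
    [0,0,0,0,0,0,1],
    [0,0,0,0,0,0,1],
    [0,0,0,0,0,0,1],
    [0,0,0,0,0,0,1],
    [0,0,0,0,0,0,1],
    [0,0,0,0,0,0,1]
  ],
  "force": 50
}}

```text
clock: 11.65
tool_pos: [0.464, 0.3288, 0.0534]
orientation: [1.0, -0.015, 0.001, -0.001]
contact_force: [-0.8, 3.9, 1.7]
gripper_width: 0.0293
gripper_force: 50.0
```

Call:
{"method": "move_arm", "body": {
  "increments": [
    [0,0,0,1,0,0,1],
    [0,0,0,2,0,0,1],
    [0,0,0,3,0,0,1],
    [0,0,0,4,0,0,1],
    [0,0,0,4.6,0,0,1],
    [0,0,0,5,0,0,1],
    [0,0,0,5.3,0,0,1],
    [0,0,0,5.3,0,0,1]
  ]
}}

```text
clock: 12.45
tool_pos: [0.5162, 0.3271, 0.0533]
orientation: [1.0, -0.015, -0.0, -0.001]
contact_force: [-5.0, 3.9, 7.7]
gripper_width: 0.0295
gripper_force: 50.0
```

Call:
{"method": "move_arm", "body": {
  "increments": [
    [0,0,0,0,0,0,1],
    [0,0,0,0,0,0,1],
    [0,0,0,0,0,0,1]
  ]
}}

```text
clock: 12.75
tool_pos: [0.5162, 0.3271, 0.0533]
orientation: [1.0, -0.015, -0.0, -0.001]
contact_force: [-5.0, 5.1, 7.9]
gripper_width: 0.0294
gripper_force: 50.0
```

Call:
{"method": "move_arm", "body": {
  "increments": [
    [0,0,0,0.2,0,0,1],
    [0,0,0,0.4,0,0,1],
    [0,0,0,0.5,0,0,1],
    [0,0,0,0.5,0,0,1],
    [0,0,0,0.5,0,0,1],
    [0,0,0,0.5,0,0,1]
  ]
}}

```text
clock: 13.35
tool_pos: [0.519, 0.327, 0.0533]
orientation: [1.0, -0.015, -0.002, -0.001]
contact_force: [-10.8, 4.7, 12.0]
gripper_width: 0.0294
gripper_force: 50.0
```

```bash
python3 - <<'E'
from h import *
plan([]); f=grab('wrist','p3'); print(wells(f,.07,(.60,.324)))
E
```

```text
now [0.519  0.327  0.0533] yaw -1.76 w 0.0294 clk 13.35 q [0.52 0.33 1.89 0.   0.93 2.12]
(array([0.59746926, 0.32301455]), np.float64(-1.8882836923256114), array([[0.60927966, 0.33408845],
       [0.60854816, 0.3111465 ],
       [0.58637591, 0.33489114],
       [0.58567333, 0.31193209]]))
```

White is pressed (10.8 N, ram at its limit). Now I'll draw the ram back.

Call:
{"method": "move_arm", "body": {
  "increments": [
    [0,0,0,-1.2,0,0,1],
    [0,0,0,-2.4,0,0,1],
    [0,0,0,-3.6,0,0,1],
    [0,0,0,-4.8,0,0,1],
    [0,0,0,-5.6,0,0,1],
    [0,0,0,-5.9,0,0,1],
    [0,0,0,-5.9,0,0,1]
  ]
}}

```text
clock: 14.1
tool_pos: [0.464, 0.3288, 0.0534]
orientation: [1.0, -0.015, 0.002, -0.001]
contact_force: [3.3, 4.1, 1.7]
gripper_width: 0.0289
gripper_force: 50.0
```

Call:
{"method": "move_arm", "body": {
  "increments": [
    [0,0,0,0,0,0,-0.6],
    [0,0,0,0,0,0,-0.6],
    [0,0,0,0,0,0,-0.6],
    [0,0,0,0,0,0,-0.6],
    [0,0,0,0,0,-4,-0.6],
    [0,0,0,0,0,-8,-0.6],
    [0,0,0,0,0,-12,-0.6],
    [0,0,0,0,0,-12,-0.6]
  ]
}}

```text
clock: 14.9
tool_pos: [0.4659, 0.3298, 0.1789]
orientation: [1.0, -0.015, 0.005, -0.003]
contact_force: [0.0, 0.6, 1.1]
gripper_width: 0.0705
gripper_force: 0.0
```

```bash
python3 - <<'E'
from h import *
plan([(.597,.323,.17,45),(.597,.323,.17,88.2),(.597,.323,.05,88.2)]); f=grab('wrist','p4'); print(wells(f,.07,(.60,.324)))
E
```

```text
now [0.4659 0.3298 0.1789] yaw -1.74 w 0.0705 clk 14.90 q [ 0.57  0.11  1.9  -0.    1.12  2.17]
(0.597, 0.323, 0.17, 45) -> [-0.002, -0.012, -0.816] [13.12, 0.29, 1.02] rows>=5.4
(0.597, 0.323, 0.17, 88.2) -> [0.0, 0.0, -0.754] [0.0, 0.0, 0.0] rows>=5.0
(0.597, 0.323, 0.05, 88.2) -> [0.0, 0.0, 0.0] [0.0, -0.0, 12.0] rows>=2.4
(array([0.59742655, 0.32307136]), np.float64(-1.8097850691410524), array([[0.60924723, 0.33428158],
       [0.60854673, 0.31118605],
       [0.58638312, 0.33487919],
       [0.58552912, 0.31193864]]))
```

Ram is home, and the block is against the bar at (0.5975,0.323). Next I'll regrasp along x, lift, and turn.

Call:
{"method": "move_arm", "body": {
  "increments": [
    [0,0,-0.12,4,0,0.2,-0.5],
    [0,0,-0.26,8,0.2,0.5,-0.5],
    [0,0,-0.4,13.1,0.3,0.5,-0.5],
    [0,0,-0.55,13.1,0.3,0.5,-0.5],
    [0,0,-0.7,13.1,0.3,0.5,-0.5],
    [0,0,-0.82,13.1,0.3,0.5,-0.5],
    [0,0,-0.82,13.1,0.3,0.5,-0.5]
  ]
}}

```text
clock: 15.65
tool_pos: [0.5919, 0.3198, 0.1643]
orientation: [0.923, 0.385, -0.002, 0.0]
contact_force: [-1.0, 0.1, -0.4]
gripper_width: 0.0663
gripper_force: 0.0
```

Call:
{"method": "move_arm", "body": {
  "increments": [
    [0,0,-0.15,0,0,0,-0.5],
    [0,0,-0.3,0,0,0,-0.5],
    [0,0,-0.45,0,0,0,-0.5],
    [0,0,-0.6,0,0,0,-0.5],
    [0,0,-0.75,0,0,0,-0.5],
    [0,0,-0.75,0,0,0,-0.5],
    [0,0,-0.75,0,0,0,-0.5]
  ]
}}

```text
clock: 16.35
tool_pos: [0.5924, 0.3204, 0.1661]
orientation: [0.72, 0.694, -0.001, -0.0]
contact_force: [-0.4, -0.4, 0.5]
gripper_width: 0.0664
gripper_force: 0.0
```

```bash
python3 - <<'E'
from h import *
plan([(.5975,.323,.05,88.2)])
E
```

```text
now [0.5924 0.3204 0.1661] yaw 87.93 w 0.0664 clk 16.35 q [ 0.46  0.31  1.68 -0.    1.15  0.49]
(0.5975, 0.323, 0.05, 88.2) -> [-0.001, 0.001, -0.005] [0.29, 0.52, 11.61] rows>=2.3
```

Call:
{"method": "move_arm", "body": {
  "increments": [
    [0,0,-0.005,0.3,0.5,4,-0.5],
    [0,0,-0.005,0.3,0.5,8,-0.5],
    [0,0,-0.005,0.3,0.5,11.6,-0.5],
    [0,0,-0.005,0.3,0.5,11.6,-0.5],
    [0,0,-0.005,0.3,0.5,11.6,-0.5]
  ]
}}

```text
clock: 16.85
tool_pos: [0.5975, 0.3232, 0.0505]
orientation: [0.717, 0.697, -0.001, -0.0]
contact_force: [0.5, 0.4, 0.8]
gripper_width: 0.066
gripper_force: 0.0
```

Call:
{"method": "move_arm", "body": {
  "increments": [
    [0,0,0,0,0,0,0.9],
    [0,0,0,0,0,0,0.9],
    [0,0,0,0,0,0,0.9],
    [0,0,0,0,0,0,0.9],
    [0,0,0,0,0,0,0.9]
  ],
  "force": 25
}}

```text
clock: 17.35
tool_pos: [0.5986, 0.3245, 0.0541]
orientation: [0.717, 0.698, 0.001, -0.0]
contact_force: [-4.2, -0.5, 5.5]
gripper_width: 0.0494
gripper_force: 25.0
```

```bash
python3 - <<'E'
from h import *
plan([(.594,.323,.17,88.2),(.594,.323,.17,43),(.594,.323,.17,-1.8),(.594,.323,.05,-1.8)]); print(robot.observe()['contact_force'])
E
```

```text
now [0.5986 0.3245 0.0541] yaw 88.46 w 0.0494 clk 17.35 q [0.46 0.43 1.74 0.   0.97 0.49]
(0.594, 0.323, 0.17, 88.2) -> [0.002, -0.002, 0.005] [-0.14, -0.44, -11.59] rows>=2.3
(0.594, 0.323, 0.17, 43) -> [0.0, -0.0, 0.789] [0.0, 0.0, 0.0] rows>=5.3
(0.594, 0.323, 0.17, -1.8) -> [0.0, -0.0, 0.782] [0.0, 0.0, 0.0] rows>=5.2
(0.594, 0.323, 0.05, -1.8) -> [0.0, 0.0, 0.0] [0.0, -0.0, 12.0] rows>=2.4
[-4.23677464 -0.51437241  5.53815966]
```

Call:
{"method": "move_arm", "body": {
  "increments": [
    [0,0,0,-0.1,-0.3,-2,0.9],
    [0,0,0,-0.1,-0.4,-6,0.9],
    [0,0,0,-0.1,-0.4,-10,0.9],
    [0,0,0,-0.1,-0.4,-11.6,0.9],
    [0,0,0,-0.1,-0.4,-11.6,0.9]
  ]
}}

```text
clock: 17.85
tool_pos: [0.5967, 0.3238, 0.1719]
orientation: [0.716, 0.698, 0.004, 0.001]
contact_force: [0.4, -0.1, -2.0]
gripper_width: 0.0496
gripper_force: 25.0
```

Call:
{"method": "move_arm", "body": {
  "increments": [
    [0,0,0.14,0,0,0,0.9],
    [0,0,0.28,0,0,0,0.9],
    [0,0,0.42,0,0,0,0.9],
    [0,0,0.56,0,0,0,0.9],
    [0,0,0.7,0,0,0,0.9],
    [0,0,0.79,0,0,0,0.9],
    [0,0,0.79,0,0,0,0.9]
  ]
}}

```text
clock: 18.55
tool_pos: [0.5927, 0.3218, 0.164]
orientation: [0.93, 0.368, -0.002, 0.0]
contact_force: [-0.1, 0.3, -2.0]
gripper_width: 0.0495
gripper_force: 25.0
```

Call:
{"method": "move_arm", "body": {
  "increments": [
    [0,0,0.14,0,0,0,0.9],
    [0,0,0.28,0,0,0,0.9],
    [0,0,0.42,0,0,0,0.9],
    [0,0,0.56,0,0,0,0.9],
    [0,0,0.7,0,0,0,0.9],
    [0,0,0.79,0,0,0,0.9],
    [0,0,0.79,0,0,0,0.9],
    [0,0,0.79,0,0,0,0.9]
  ]
}}

```text
clock: 19.35
tool_pos: [0.5935, 0.3223, 0.1658]
orientation: [1.0, -0.016, -0.001, 0.0]
contact_force: [0.4, -0.1, -1.5]
gripper_width: 0.0495
gripper_force: 25.0
```

```bash
python3 - <<'E'
from h import *
plan([(.592,.323,.052,-1.8)]); f=grab('wrist','p5')
E
```

```text
now [0.5935 0.3223 0.1658] yaw -1.82 w 0.0495 clk 19.35 q [ 0.46  0.32  1.67 -0.    1.15  2.06]
(0.592, 0.323, 0.052, -1.8) -> [0.001, 0.002, -0.0] [-0.13, -0.08, 11.38] rows>=2.3
```

Call:
{"method": "move_arm", "body": {
  "increments": [
    [0,0,0,-0.1,-0.1,4,0.9],
    [0,0,0,-0.1,-0.1,8,0.9],
    [0,0,0,-0.1,-0.1,10.4,0.9],
    [0,0,0,-0.1,-0.1,11.2,0.9],
    [0,0,0,-0.1,-0.1,11.2,0.9],
    [0,0,0,-0.1,-0.1,11.2,0.9]
  ]
}}

```text
clock: 20.0
tool_pos: [0.5936, 0.3239, 0.0556]
orientation: [1.0, -0.017, 0.0, -0.0]
contact_force: [0.1, 0.8, -1.9]
gripper_width: 0.0495
gripper_force: 25.0
```

```bash
python3 - <<'E'
from h import *
plan([]); print(robot.observe()['contact_force'])
E
```

```text
now [0.5936 0.3239 0.0556] yaw -1.95 w 0.0495 clk 20.00 q [0.46 0.42 1.75 0.   0.97 2.07]
[ 0.11304776  0.81319531 -1.86554719]
```

Call:
{"method": "move_arm", "body": {
  "increments": [
    [0,0,0,0,0,0.15,0.9],
    [0,0,0,0,0,0.3,0.9],
    [0,0,0,0,0,0.3,0.9]
  ]
}}

```text
clock: 20.3
tool_pos: [0.5941, 0.324, 0.0536]
orientation: [1.0, -0.017, 0.001, -0.0]
contact_force: [-0.7, -0.7, 4.8]
gripper_width: 0.05
gripper_force: 25.0
```

Call:
{"method": "move_arm", "body": {
  "increments": [
    [0,0,0,0,0,0,-0.6],
    [0,0,0,0,0,0,-0.6],
    [0,0,0,0,0,0,-0.6],
    [0,0,0,0,0,-4,-0.6],
    [0,0,0,0,0,-8,-0.6],
    [0,0,0,0,0,-11.5,-0.6],
    [0,0,0,0,0,-11.5,-0.6],
    [0,0,0,0,0,-11.5,-0.6]
  ]
}}

```text
clock: 21.1
tool_pos: [0.5937, 0.324, 0.1683]
orientation: [1.0, -0.018, 0.001, -0.001]
contact_force: [0.2, -0.3, -0.1]
gripper_width: 0.0706
gripper_force: 0.0
```

```bash
python3 - <<'E'
from h import *
plan([(.462,.329,.17,-1.75),(.462,.329,.052,-1.75)])
f=grab('wrist','p6'); print(wells(f,.07,(.60,.324))[:2])
g=grab('scene')['color'][130:230,200:340,::-1]
cv2.imwrite('pics/p6b.png',np.vstack([cv2.resize(f['color'][120:270,230:380,::-1],(300,300),interpolation=2),cv2.resize(g,(300,214),interpolation=2)]))
E
```

```text
now [0.5937 0.324  0.1683] yaw -2.01 w 0.0706 clk 21.10 q [0.46 0.31 1.67 0.   1.15 2.07]
(0.462, 0.329, 0.17, -1.75) -> [-0.001, -0.002, -0.005] [-13.18, -0.04, -0.19] rows>=2.6
(0.462, 0.329, 0.052, -1.75) -> [0.0, 0.0, 0.0] [0.0, -0.0, 11.8] rows>=2.4
(array([0.59194002, 0.32403015]), np.float64(-1.932224362918088))
```

View pics/p6b.png

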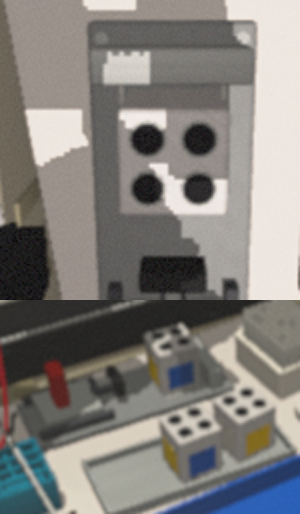

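The block stands straight with yellow towards the pad (left) and blue towards the front. Driving the ram now.

Call:
{"method": "move_arm", "body": {
  "increments": [
    [0,0,0,-5,0,0,-0.6],
    [0,0,0,-9,0,0,-0.6],
    [0,0,0,-13.1,0,0,-0.6],
    [0,0,0,-13.1,0,0,-0.6],
    [0,0,0,-13.1,0,4,-0.6],
    [0,0,0,-13.1,0,8,-0.6],
    [0,0,0,-13.1,0,11.6,-0.6],
    [0,0,0,-13.1,0,11.6,-0.6]
  ]
}}

```text
clock: 22.0
tool_pos: [0.4574, 0.3247, 0.0441]
orientation: [1.0, -0.018, -0.006, 0.004]
contact_force: [-0.9, -0.2, -0.5]
gripper_width: 0.0705
gripper_force: 0.0
```

Call:
{"method": "move_arm", "body": {
  "increments": [
    [0,0,0,0,0,0,1],
    [0,0,0,0,0,0,1],
    [0,0,0,0,0,0,1],
    [0,0,0,0,0,0,1],
    [0,0,0,0,0,0,1],
    [0,0,0,0,0,0,1]
  ],
  "force": 50
}}

```text
clock: 22.6
tool_pos: [0.4629, 0.3288, 0.0523]
orientation: [1.0, -0.018, 0.001, -0.001]
contact_force: [0.2, 0.1, 4.2]
gripper_width: 0.029
gripper_force: 50.0
```

Call:
{"method": "move_arm", "body": {
  "increments": [
    [0,0,0,1,0,0,1],
    [0,0,0,2,0,0,1],
    [0,0,0,3,0,0,1],
    [0,0,0,4,0,0,1],
    [0,0,0,4.6,0,0,1],
    [0,0,0,5,0,0,1],
    [0,0,0,5.4,0,0,1],
    [0,0,0,5.6,0,0,1]
  ]
}}

```text
clock: 23.4
tool_pos: [0.5165, 0.3271, 0.0523]
orientation: [1.0, -0.018, -0.002, -0.0]
contact_force: [-10.4, 1.4, 11.9]
gripper_width: 0.0297
gripper_force: 50.0
```

Call:
{"method": "move_arm", "body": {
  "increments": [
    [0,0,0,0.2,0,0,1],
    [0,0,0,0.2,0,0,1],
    [0,0,0,0.2,0,0,1],
    [0,0,0,0.2,0,0,1],
    [0,0,0,0.2,0,0,1]
  ]
}}

```text
clock: 23.9
tool_pos: [0.5179, 0.327, 0.0523]
orientation: [1.0, -0.018, -0.002, -0.0]
contact_force: [-8.8, 1.4, 10.7]
gripper_width: 0.0295
gripper_force: 50.0
```

```bash
python3 - <<'E'
from h import *
plan([]); f=grab('wrist','p7'); print(wells(f,.07,(.60,.324))[:2])
E
```

```text
now [0.5179 0.327  0.0523] yaw -2.04 w 0.0295 clk 23.90 q [0.52 0.33 1.9  0.   0.92 2.13]
(array([0.59748735, 0.32395276]), np.float64(-1.882298538573607))
```

Yellow is pressed. I'll draw the ram back, go up, and turn for the regrasp.

Call:
{"method": "move_arm", "body": {
  "increments": [
    [0,0,0,-1.2,0,0,1],
    [0,0,0,-2.4,0,0,1],
    [0,0,0,-3.6,0,0,1],
    [0,0,0,-4.8,0,0,1],
    [0,0,0,-5.6,0,0,1],
    [0,0,0,-5.9,0,0,1],
    [0,0,0,-5.9,0,0,1]
  ]
}}

```text
clock: 24.65
tool_pos: [0.4629, 0.3288, 0.0523]
orientation: [1.0, -0.017, 0.003, -0.001]
contact_force: [6.2, -0.1, 2.3]
gripper_width: 0.0294
gripper_force: 50.0
```

Call:
{"method": "move_arm", "body": {
  "increments": [
    [0,0,0,0,0,0,-0.6],
    [0,0,0,0,0,0,-0.6],
    [0,0,0,0,0,0,-0.6],
    [0,0,0,0,0,0,-0.6],
    [0,0,0,0,0,-4,-0.6],
    [0,0,0,0,0,-8,-0.6],
    [0,0,0,0,0,-12,-0.6],
    [0,0,0,0,0,-12,-0.6]
  ]
}}

```text
clock: 25.45
tool_pos: [0.4647, 0.3307, 0.1778]
orientation: [1.0, -0.018, 0.005, -0.003]
contact_force: [1.0, 0.1, 0.4]
gripper_width: 0.0704
gripper_force: 0.0
```

Call:
{"method": "move_arm", "body": {
  "increments": [
    [0,0,-0.12,4,0,0.2,-0.5],
    [0,0,-0.26,8,0.2,0.5,-0.5],
    [0,0,-0.4,13.1,0.3,0.5,-0.5],
    [0,0,-0.55,13.1,0.3,0.5,-0.5],
    [0,0,-0.7,13.1,0.3,0.5,-0.5],
    [0,0,-0.82,13.1,0.3,0.5,-0.5],
    [0,0,-0.82,13.1,0.3,0.5,-0.5]
  ]
}}

```text
clock: 26.15
tool_pos: [0.5913, 0.3202, 0.1643]
orientation: [0.924, 0.382, -0.001, 0.0]
contact_force: [-0.2, -0.3, -0.4]
gripper_width: 0.066
gripper_force: 0.0
```

Call:
{"method": "move_arm", "body": {
  "increments": [
    [0,0,-0.15,0,0,0,-0.5],
    [0,0,-0.3,0,0,0,-0.5],
    [0,0,-0.45,0,0,0,-0.5],
    [0,0,-0.6,0,0,0,-0.5],
    [0,0,-0.75,0,0,0,-0.5],
    [0,0,-0.75,0,0,0,-0.5],
    [0,0,-0.75,0,0,0,-0.5],
    [0,0,-0.75,0,0,0,-0.5]
  ]
}}

```text
clock: 26.95
tool_pos: [0.5918, 0.3206, 0.1659]
orientation: [0.721, 0.693, -0.0, -0.0]
contact_force: [-0.6, 0.5, -0.8]
gripper_width: 0.0662
gripper_force: 0.0
```

```bash
python3 - <<'E'
from h import *
plan([(.5975,.324,.05,88.1)]); f=grab('wrist','p8'); print(wells(f,.07,(.60,.324)))
E
```

```text
now [0.5918 0.3206 0.1659] yaw 87.74 w 0.0662 clk 26.95 q [0.46 0.31 1.68 0.   1.15 0.5 ]
(0.5975, 0.324, 0.05, 88.1) -> [-0.0, 0.0, -0.006] [0.36, 0.56, 11.59] rows>=2.3
(array([0.59749002, 0.32443057]), np.float64(-1.7226756465587612), array([[0.58641693, 0.33633033],
       [0.60927434, 0.3357401 ],
       [0.60859279, 0.31244573],
       [0.58567602, 0.31320614]]))
```

Call:
{"method": "move_arm", "body": {
  "increments": [
    [0,0,-0.006,0.4,0.5,4,-0.5],
    [0,0,-0.006,0.4,0.5,8,-0.5],
    [0,0,-0.006,0.4,0.5,11.6,-0.5],
    [0,0,-0.006,0.4,0.5,11.6,-0.5],
    [0,0,-0.006,0.4,0.5,11.6,-0.5]
  ]
}}

```text
clock: 27.5
tool_pos: [0.5967, 0.3243, 0.0497]
orientation: [0.718, 0.696, -0.001, -0.0]
contact_force: [0.1, -0.0, 0.4]
gripper_width: 0.0659
gripper_force: 0.0
```

Call:
{"method": "move_arm", "body": {
  "increments": [
    [0,0,0,0,0,0,0.9],
    [0,0,0,0,0,0,0.9],
    [0,0,0,0,0,0,0.9],
    [0,0,0,0,0,0,0.9],
    [0,0,0,0,0,0,0.9]
  ],
  "force": 25
}}

```text
clock: 28.0
tool_pos: [0.5987, 0.3255, 0.0533]
orientation: [0.718, 0.696, 0.002, 0.0]
contact_force: [-1.2, -0.3, 6.8]
gripper_width: 0.0495
gripper_force: 25.0
```

Call:
{"method": "move_arm", "body": {
  "increments": [
    [0,0,0,-0.1,-0.3,-2,0.9],
    [0,0,0,-0.1,-0.4,-6,0.9],
    [0,0,0,-0.1,-0.4,-10,0.9],
    [0,0,0,-0.1,-0.4,-11.6,0.9],
    [0,0,0,-0.1,-0.4,-11.6,0.9]
  ]
}}

```text
clock: 28.5
tool_pos: [0.5954, 0.3247, 0.1704]
orientation: [0.718, 0.696, 0.004, 0.001]
contact_force: [0.6, 0.3, -1.4]
gripper_width: 0.0499
gripper_force: 25.0
```

Call:
{"method": "move_arm", "body": {
  "increments": [
    [0,0,0.14,0,0,0,0.9],
    [0,0,0.28,0,0,0,0.9],
    [0,0,0.42,0,0,0,0.9],
    [0,0,0.56,0,0,0,0.9],
    [0,0,0.7,0,0,0,0.9],
    [0,0,0.79,0,0,0,0.9],
    [0,0,0.79,0,0,0,0.9]
  ]
}}

```text
clock: 29.2
tool_pos: [0.5916, 0.3227, 0.1628]
orientation: [0.93, 0.367, -0.002, 0.0]
contact_force: [0.9, -0.2, -1.7]
gripper_width: 0.0499
gripper_force: 25.0
```

Call:
{"method": "move_arm", "body": {
  "increments": [
    [0,0,0.14,0,0,0,0.9],
    [0,0,0.28,0,0,0,0.9],
    [0,0,0.42,0,0,0,0.9],
    [0,0,0.56,0,0,0,0.9],
    [0,0,0.7,0,0,0,0.9],
    [0,0,0.78,0,0,0,0.9],
    [0,0,0.78,0,0,0,0.9],
    [0,0,0.78,0,0,0,0.9]
  ]
}}

```text
clock: 30.0
tool_pos: [0.5925, 0.3232, 0.1647]
orientation: [1.0, -0.013, -0.001, 0.0]
contact_force: [1.1, 0.6, -1.5]
gripper_width: 0.0495
gripper_force: 25.0
```

```bash
python3 - <<'E'
from h import *
plan([(.593,.3235,.0555,-1.8)])
E
```

```text
now [0.5925 0.3232 0.1647] yaw -1.49 w 0.0495 clk 30.00 q [ 0.46  0.32  1.68 -0.    1.15  2.06]
(0.593, 0.3235, 0.0555, -1.8) -> [0.001, 0.002, 0.005] [0.07, -0.04, 10.92] rows>=2.2
```

Call:
{"method": "move_arm", "body": {
  "increments": [
    [0,0,0.005,0,0,4,0.9],
    [0,0,0.005,0,0,8,0.9],
    [0,0,0.005,0,0,10.4,0.9],
    [0,0,0.005,0,0,11.2,0.9],
    [0,0,0.005,0,0,11.2,0.9],
    [0,0,0.005,0,0,11.4,0.9],
    [0,0,0.005,0,0,11.4,0.9]
  ]
}}

```text
clock: 30.7
tool_pos: [0.5937, 0.3239, 0.0528]
orientation: [1.0, -0.017, 0.001, -0.0]
contact_force: [-0.3, 0.5, -0.0]
gripper_width: 0.0499
gripper_force: 25.0
```

Call:
{"method": "move_arm", "body": {
  "increments": [
    [0,0,0,0,0,0,-0.6],
    [0,0,0,0,0,0,-0.6],
    [0,0,0,0,0,0,-0.6],
    [0,0,0,0,0,-4,-0.6],
    [0,0,0,0,0,-8,-0.6],
    [0,0,0,0,0,-11.5,-0.6],
    [0,0,0,0,0,-11.5,-0.6],
    [0,0,0,0,0,-11.5,-0.6]
  ]
}}

```text
clock: 31.5
tool_pos: [0.594, 0.324, 0.1689]
orientation: [1.0, -0.017, 0.001, -0.001]
contact_force: [-0.8, -0.2, -0.5]
gripper_width: 0.0704
gripper_force: 0.0
```

```bash
python3 - <<'E'
from h import *
plan([(.462,.329,.17,-1.75),(.462,.329,.052,-1.75)])
f=grab('wrist','p9'); print(wells(f,.07,(.60,.324))[:2])
g=grab('scene')['color'][:,:,::-1]; hsv=cv2.cvtColor(g,cv2.COLOR_BGR2HSV)
for n,lo,hi in [('blue',(105,120,40),(125,255,255)),('yel',(18,120,60),(32,255,255))]:
    k,_,st,ce=cv2.connectedComponentsWithStats(cv2.inRange(hsv,lo,hi)); print(n,[(st[i][4],ce[i].round().tolist()) for i in range(1,k) if st[i][4]>12])
print(proj(grab('scene'),(.592,.324,.04)))
E
```

```text
now [0.594  0.324  0.1689] yaw -1.95 w 0.0704 clk 31.50 q [0.46 0.31 1.67 0.   1.15 2.07]
(0.462, 0.329, 0.17, -1.75) -> [-0.002, -0.003, -0.004] [-13.21, -0.05, -0.15] rows>=2.6
(0.462, 0.329, 0.052, -1.75) -> [0.0, 0.0, 0.0] [0.0, -0.0, 11.8] rows>=2.4
(array([0.59169719, 0.32386061]), np.float64(-1.6488004649946562))
blue [(np.int32(83), [294.0, 205.0]), (np.int32(4317), [314.0, 234.0])]
yel [(np.int32(31), [41.0, 55.0]), (np.int32(27), [285.0, 79.0]), (np.int32(17), [191.0, 90.0]), (np.int32(18), [17.0, 142.0]), (np.int32(95), [320.0, 195.0]), (np.int32(39), [279.0, 202.0]), (np.int32(21), [411.0, 213.0]), (np.int32(616), [410.0, 242.0]), (np.int32(325), [212.0, 267.0])]
[279.50557717 156.8474036 ]
```

The front face is bare now, so blue faces the pad. Pressing it.

Call:
{"method": "move_arm", "body": {
  "increments": [
    [0,0,0,-5,0,0,-0.6],
    [0,0,0,-9,0,0,-0.6],
    [0,0,0,-13.1,0,0,-0.6],
    [0,0,0,-13.1,0,0,-0.6],
    [0,0,0,-13.1,0,4,-0.6],
    [0,0,0,-13.1,0,8,-0.6],
    [0,0,0,-13.1,0,11.6,-0.6],
    [0,0,0,-13.1,0,11.6,-0.6]
  ]
}}

```text
clock: 32.45
tool_pos: [0.4577, 0.3247, 0.0445]
orientation: [1.0, -0.017, -0.005, 0.004]
contact_force: [-0.9, 0.0, -0.9]
gripper_width: 0.0701
gripper_force: 0.0
```

Call:
{"method": "move_arm", "body": {
  "increments": [
    [0,0,0,0,0,0,1],
    [0,0,0,0,0,0,1],
    [0,0,0,0,0,0,1],
    [0,0,0,0,0,0,1],
    [0,0,0,0,0,0,1],
    [0,0,0,0,0,0,1]
  ],
  "force": 50
}}

```text
clock: 33.05
tool_pos: [0.4629, 0.3288, 0.0523]
orientation: [1.0, -0.017, 0.001, -0.001]
contact_force: [-1.0, 0.7, 3.4]
gripper_width: 0.0291
gripper_force: 50.0
```

Call:
{"method": "move_arm", "body": {
  "increments": [
    [0,0,0,1,0,0,1],
    [0,0,0,2,0,0,1],
    [0,0,0,3,0,0,1],
    [0,0,0,4,0,0,1],
    [0,0,0,4.6,0,0,1],
    [0,0,0,5,0,0,1],
    [0,0,0,5.4,0,0,1],
    [0,0,0,5.6,0,0,1]
  ]
}}

```text
clock: 33.85
tool_pos: [0.5166, 0.3271, 0.0523]
orientation: [1.0, -0.018, -0.002, -0.0]
contact_force: [-9.9, 3.4, 11.8]
gripper_width: 0.0294
gripper_force: 50.0
```

Call:
{"method": "move_arm", "body": {
  "increments": [
    [0,0,0,0.2,0,0,1],
    [0,0,0,0.2,0,0,1],
    [0,0,0,0.2,0,0,1],
    [0,0,0,0.2,0,0,1],
    [0,0,0,0.2,0,0,1]
  ]
}}

```text
clock: 34.35
tool_pos: [0.5179, 0.327, 0.0523]
orientation: [1.0, -0.017, -0.002, -0.0]
contact_force: [-10.0, 1.6, 10.8]
gripper_width: 0.0292
gripper_force: 50.0
```

```bash
python3 - <<'E'
from h import *
plan([]); f=grab('wrist'); print(wells(f,.07,(.60,.324))[:2])
E
```

```text
now [0.5179 0.327  0.0523] yaw -1.98 w 0.0292 clk 34.35 q [0.52 0.33 1.9  0.   0.92 2.12]
(array([0.59747227, 0.32369879]), np.float64(-1.90809529232459))
```

Call:
{"method": "move_arm", "body": {
  "increments": [
    [0,0,0,-1.2,0,0,1],
    [0,0,0,-2.4,0,0,1],
    [0,0,0,-3.6,0,0,1],
    [0,0,0,-4.8,0,0,1],
    [0,0,0,-5.6,0,0,1],
    [0,0,0,-6.1,0,0,1],
    [0,0,0,-6.1,0,0,1],
    [0,0,0,-6.1,0,0,1]
  ]
}}

```text
clock: 35.2
tool_pos: [0.4629, 0.3289, 0.0524]
orientation: [1.0, -0.017, 0.004, -0.001]
contact_force: [13.2, -0.1, -1.8]
gripper_width: 0.0293
gripper_force: 50.0
```

Call:
{"method": "move_arm", "body": {
  "increments": [
    [0,0,0,0,0,0,-0.6],
    [0,0,0,0,0,0,-0.6],
    [0,0,0,0,0,0,-0.6],
    [0,0,0,0,0,0,-0.6],
    [0,0,0,0,0,-4,-0.6],
    [0,0,0,0,0,-8,-0.6],
    [0,0,0,0,0,-12,-0.6],
    [0,0,0,0,0,-12,-0.6]
  ]
}}

```text
clock: 36.0
tool_pos: [0.4625, 0.3306, 0.1779]
orientation: [1.0, -0.017, 0.005, -0.003]
contact_force: [0.2, 0.8, 0.2]
gripper_width: 0.0704
gripper_force: 0.0
```

```bash
python3 - <<'E'
from h import *
plan([(.54,.26,.30,45),(.55,.18,.30,88)])
E
```

```text
now [0.4625 0.3306 0.1779] yaw -1.95 w 0.0704 clk 36.00 q [0.58 0.1  1.91 0.   1.12 2.18]
(0.54, 0.26, 0.3, 45) -> [-0.002, -0.011, -0.819] [8.1, 6.71, -12.18] rows>=5.5
(0.55, 0.18, 0.3, 88) -> [-0.0, 0.0, -0.75] [-4.95, 6.36, 0.0] rows>=5.0
```

All three labels are pressed and the ram is held home. Next is an overhead look for the tote, the tray blocks and any knocks.

Call:
{"method": "move_arm", "body": {
  "increments": [
    [0,0,0,2,1,-4,-0.6],
    [0,0,-0.15,4,2,-8,-0.6],
    [0,0,-0.3,6,4,-12.2,-0.6],
    [0,0,-0.45,8,6.7,-12.2,-0.6],
    [0,0,-0.6,8,6.7,-12.2,-0.6],
    [0,0,-0.75,8,6.7,-12.2,-0.6],
    [0,0,-0.82,8,6.7,-12.2,-0.6],
    [0,0,-0.82,8,6.7,-12.2,-0.6]
  ]
}}

```text
clock: 36.8
tool_pos: [0.5362, 0.2581, 0.2917]
orientation: [0.924, 0.383, -0.001, -0.0]
contact_force: [0.1, -0.2, 0.5]
gripper_width: 0.0706
gripper_force: 0.0
```

Call:
{"method": "move_arm", "body": {
  "increments": [
    [0,0,-0.15,-5,6.4,0,-0.6],
    [0,0,-0.3,-5,6.4,0,-0.6],
    [0,0,-0.45,-5,6.4,0,-0.6],
    [0,0,-0.6,-5,6.4,0,-0.6],
    [0,0,-0.75,-5,6.4,0,-0.6],
    [0,0,-0.75,-5,6.4,0,-0.6],
    [0,0,-0.75,-5,6.4,0,-0.6]
  ]
}}

```text
clock: 37.5
tool_pos: [0.5465, 0.1779, 0.2925]
orientation: [0.721, 0.693, -0.0, -0.0]
contact_force: [0.3, -0.1, 0.5]
gripper_width: 0.0707
gripper_force: 0.0
```

```bash
python3 - <<'E'
from h import *
plan([]); f=grab('wrist','o1')
for nr,z in [((.549,.187),.064),((.614,.188),.064),((.597,.324),.07)]: print(wells(f,z,nr)[:2])
a=f['color'][20:320,160:480,::-1]; cv2.imwrite('pics/o1b.png',cv2.resize(a,None,fx=2,fy=2,interpolation=cv2.INTER_CUBIC))
E
```

```text
now [0.5465 0.1779 0.2925] yaw 87.77 w 0.0707 clk 37.50 q [ 0.27  0.05  1.75 -0.    1.34  0.31]
(array([0.54890715, 0.18655546]), np.float64(2.001388825027177))
(array([0.61439243, 0.18805117]), np.float64(7.105595840327747))
(array([0.59760975, 0.3235986 ]), np.float64(-1.7698154648883915))
```

View pics/o1b.png

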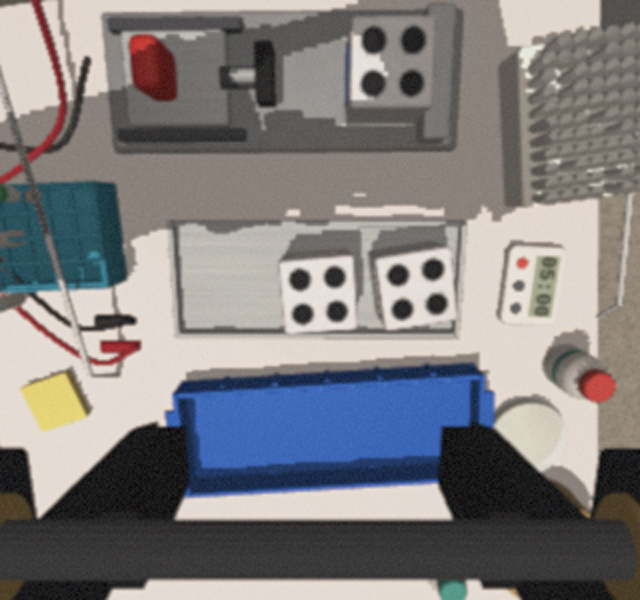

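The tote rim's back edge runs from crop (178,401) to (480,386), its front-left corner is at (190,495), and everything else is in place. I'll measure the tote and plan the first pick, which is block b, the one on the right in the tray.

```bash
python3 - <<'E'
from h import *
f=grab('wrist')
c=lambda x,y,z: plane(f,160+x/2,20+y/2,z).round(4)
for n,x,y,z in [('BLrim',178,401,.034),('BRrim',480,386,.034),('BLrim_in',196,402,.034),('BRrim_in',473,390,.034),('BLgr',176,386,0),('BRgr',478,367,0),('FLrim',190,495,.034),('FLrim_in',195,487,.034),('FRin',440,478,.034)]: print(n,c(x,y,z))
# edges of tote along image columns: blue mask
hsv=cv2.cvtColor(f['color'],cv2.COLOR_RGB2HSV); m=cv2.inRange(hsv,(105,120,30),(125,255,255))
for u in (260,280,300,320,340,360,370):
    v=np.where(m[180:300,u])[0]+180
    col=f['color'][v.min():v.max()+4,u].sum(1)//3
    print(u,v.min(),v.max(),plane(f,u,v.min(),0).round(4),plane(f,u,v.max()+1,.034).round(4),col[:14].tolist(),col[-12:].tolist())
E
```

```text
BLrim [0.4413 0.1055]
BRrim [0.6679 0.1087]
BLrim_in [0.4548 0.1042]
BRrim_in [0.6628 0.1057]
BLgr [0.432  0.1066]
BRgr [0.6758 0.1132]
FLrim [0.4428 0.0268]
FLrim_in [0.4474 0.0336]
FRin [0.6397 0.034 ]
260 211 267 [0.4517 0.1092] [0.4506 0.0256] [51, 43, 47, 47, 67, 99, 110, 114, 116, 121, 120, 117, 120, 115] [49, 51, 45, 51, 41, 47, 50, 75, 122, 163, 212, 220]
280 210 266 [0.4842 0.1096] [0.4823 0.0261] [41, 46, 46, 50, 73, 109, 112, 109, 118, 119, 120, 117, 118, 122] [48, 48, 47, 49, 50, 45, 52, 81, 118, 166, 215, 220]
300 208 264 [0.5166 0.1118] [0.514  0.0284] [52, 51, 50, 50, 49, 76, 111, 118, 120, 119, 121, 120, 121, 117] [62, 50, 49, 45, 44, 53, 44, 53, 85, 130, 176, 215]
320 207 263 [0.5489 0.1122] [0.5455 0.0289] [49, 45, 46, 46, 55, 79, 117, 126, 120, 115, 118, 120, 120, 118] [53, 54, 43, 52, 50, 44, 47, 61, 97, 131, 181, 216]
340 206 262 [0.5811 0.1127] [0.577  0.0295] [46, 45, 51, 49, 60, 94, 114, 118, 117, 120, 117, 117, 117, 115] [48, 49, 50, 45, 44, 46, 47, 63, 107, 142, 193, 219]
360 205 261 [0.6133 0.1131] [0.6084 0.03  ] [47, 45, 44, 53, 68, 102, 111, 105, 113, 122, 116, 113, 115, 115] [46, 47, 41, 50, 46, 51, 43, 71, 114, 160, 212, 218]
370 204 261 [0.6293 0.1142] [0.6241 0.0294] [45, 48, 49, 45, 56, 85, 110, 117, 115, 116, 117, 115, 118, 114] [40, 49, 47, 48, 45, 46, 59, 89, 126, 176, 216, 218]
```

```bash
python3 - <<'E'
from h import *
plan([(.58,.185,.20,47),(.6144,.188,.15,7.1),(.6144,.188,.040,7.1),(.6144,.188,.15,7.1),(.624,.0713,.15,1.5),(.624,.0713,.044,1.5)])
E
```

```text
now [0.5466 0.178  0.2928] yaw 87.84 w 0.0706 clk 37.60 q [0.27 0.05 1.75 0.   1.34 0.31]
(0.58, 0.185, 0.2, 47) -> [-0.001, 0.0, 0.713] [0.83, 3.32, 9.27] rows>=4.8
(0.6144, 0.188, 0.15, 7.1) -> [-0.0, -0.0, 0.696] [2.57, 2.31, 5.0] rows>=4.6
(0.6144, 0.188, 0.04, 7.1) -> [0.0, 0.0, 0.0] [0.0, -0.0, 11.0] rows>=2.2
(0.6144, 0.188, 0.15, 7.1) -> [0.0, 0.0, 0.0] [0.0, 0.0, -11.0] rows>=2.2
(0.624, 0.0713, 0.15, 1.5) -> [0.0, -0.0, 0.098] [-0.49, 11.7, 0.0] rows>=2.3
(0.624, 0.0713, 0.044, 1.5) -> [0.0, 0.0, 0.0] [0.0, -0.0, 10.6] rows>=2.1
```

Call:
{"method": "move_arm", "body": {
  "increments": [
    [0,0,0.14,0.8,3.3,3,-0.6],
    [0,0,0.28,0.8,3.3,6,-0.6],
    [0,0,0.42,0.8,3.3,9.2,-0.6],
    [0,0,0.56,0.8,3.3,9.2,-0.6],
    [0,0,0.71,0.8,3.3,9.2,-0.6],
    [0,0,0.71,0.8,3.3,9.2,-0.6],
    [0,0,0.71,0.8,3.3,9.2,-0.6]
  ]
}}

```text
clock: 38.3
tool_pos: [0.5802, 0.1849, 0.2013]
orientation: [0.915, 0.402, 0.0, 0.0]
contact_force: [0.0, 0.4, 1.6]
gripper_width: 0.0706
gripper_force: 0.0
```

Call:
{"method": "move_arm", "body": {
  "increments": [
    [0,0,0.14,2.6,2.3,5,-0.6],
    [0,0,0.28,2.6,2.3,5,-0.6],
    [0,0,0.42,2.6,2.3,5,-0.6],
    [0,0,0.56,2.6,2.3,5,-0.6],
    [0,0,0.7,2.6,2.3,5,-0.6],
    [0,0,0.7,2.6,2.3,5,-0.6],
    [0,0,0.7,2.6,2.3,5,-0.6]
  ]
}}

```text
clock: 39.0
tool_pos: [0.6148, 0.1883, 0.1515]
orientation: [0.998, 0.065, 0.0, -0.0]
contact_force: [-0.1, 0.1, 0.2]
gripper_width: 0.0704
gripper_force: 0.0
```

```bash
python3 - <<'E'
from h import *
f=grab('wrist'); print(wells(f,.064,(.614,.188))[:2], wells(f,.064,(.549,.187))[:2])
plan([(.6144,.188,.040,7.1)])
E
```

```text
(array([0.6148343 , 0.18788789]), np.float64(7.195765053741002)) (None, None)
now [0.6148 0.1883 0.1515] yaw 7.43 w 0.0704 clk 39.05 q [0.26 0.27 1.76 0.   1.11 1.7 ]
(0.6144, 0.188, 0.04, 7.1) -> [-0.0, -0.001, 0.006] [-0.05, 0.03, 11.15] rows>=2.2
```

Call:
{"method": "move_arm", "body": {
  "increments": [
    [0,0,0,0,0,4,-0.6],
    [0,0,0,0,0,8,-0.6],
    [0,0,0,0,0,11.2,-0.6],
    [0,0,0,0,0,11.2,-0.6],
    [0,0,0,0,0,11.2,-0.6]
  ]
}}

```text
clock: 39.55
tool_pos: [0.6144, 0.1882, 0.0391]
orientation: [0.998, 0.064, -0.001, 0.0]
contact_force: [0.3, -0.8, -0.1]
gripper_width: 0.0707
gripper_force: 0.0
```

Call:
{"method": "move_arm", "body": {
  "increments": [
    [0,0,0,0,0,0,0.9],
    [0,0,0,0,0,0,0.9],
    [0,0,0,0,0,0,0.9],
    [0,0,0,0,0,0,0.9],
    [0,0,0,0,0,0,0.9]
  ],
  "force": 25
}}

```text
clock: 40.05
tool_pos: [0.6163, 0.1886, 0.0415]
orientation: [0.998, 0.063, 0.002, -0.0]
contact_force: [-0.2, -0.1, 6.6]
gripper_width: 0.05
gripper_force: 25.0
```

Call:
{"method": "move_arm", "body": {
  "increments": [
    [0,0,0,0,0,-4,0.9],
    [0,0,0,0,0,-8,0.9],
    [0,0,0,0,0,-11,0.9],
    [0,0,0,0,0,-11,0.9],
    [0,0,0,0,0,-11,0.9]
  ]
}}

```text
clock: 40.55
tool_pos: [0.6146, 0.1883, 0.1493]
orientation: [0.998, 0.063, 0.0, -0.0]
contact_force: [0.4, -0.4, -3.0]
gripper_width: 0.0496
gripper_force: 25.0
```

Call:
{"method": "move_arm", "body": {
  "increments": [
    [0,0,0.05,-0.2,4,0,0.9],
    [0,0,0.1,-0.4,8,0,0.9],
    [0,0,0.1,-0.5,11.7,0,0.9],
    [0,0,0.1,-0.5,11.7,0,0.9],
    [0,0,0.1,-0.5,11.7,0,0.9],
    [0,0,0.1,-0.5,11.7,0,0.9]
  ]
}}

```text
clock: 41.15
tool_pos: [0.623, 0.072, 0.1471]
orientation: [1.0, 0.013, -0.002, -0.0]
contact_force: [-0.4, -0.6, -2.9]
gripper_width: 0.0497
gripper_force: 25.0
```

```bash
python3 - <<'E'
from h import *
plan([(.624,.0713,.045,1.5)])
E
```

```text
now [0.623  0.072  0.1471] yaw 1.48 w 0.0497 clk 41.15 q [0.08 0.25 1.8  0.   1.1  1.62]
(0.624, 0.0713, 0.045, 1.5) -> [-0.0, 0.003, -0.0] [0.13, 0.08, 10.21] rows>=2.0
```

Call:
{"method": "move_arm", "body": {
  "increments": [
    [0,0,0,0.1,0,4,0.9],
    [0,0,0,0.1,0,8,0.9],
    [0,0,0,0.1,0,10,0.9],
    [0,0,0,0.1,0,10.4,0.9],
    [0,0,0,0.1,0,10.4,0.9],
    [0,0,0,0.1,0,10.6,0.9],
    [0,0,0,0.1,0,10.6,0.9]
  ]
}}

```text
clock: 41.85
tool_pos: [0.6265, 0.072, 0.0446]
orientation: [1.0, 0.013, 0.001, -0.0]
contact_force: [-0.7, 0.1, -2.0]
gripper_width: 0.0496
gripper_force: 25.0
```

```bash
python3 - <<'E'
from h import *
plan([]);print(robot.observe()['contact_force'])
E
```

```text
now [0.6265 0.072  0.0446] yaw 1.50 w 0.0496 clk 41.85 q [0.07 0.36 1.86 0.   0.91 1.62]
[-0.71466635  0.0572494  -1.97011119]
```

Call:
{"method": "move_arm", "body": {
  "increments": [
    [0,0,0,0,0,0.2,0.9],
    [0,0,0,0,0,0.35,0.9],
    [0,0,0,0,0,0.35,0.9],
    [0,0,0,0,0,0.35,0.9]
  ]
}}

```text
clock: 42.25
tool_pos: [0.6266, 0.0717, 0.0414]
orientation: [1.0, 0.013, 0.001, -0.0]
contact_force: [-0.2, 0.4, 6.0]
gripper_width: 0.0496
gripper_force: 25.0
```

Call:
{"method": "move_arm", "body": {
  "increments": [
    [0,0,0,0,0,0,-0.5],
    [0,0,0,0,0,0,-0.5],
    [0,0,0,0,0,0,-0.5],
    [0,0,0,0,0,-4,-0.5],
    [0,0,0,0,0,-8,-0.5],
    [0,0,0,0,0,-11,-0.5],
    [0,0,0,0,0,-11,-0.5],
    [0,0,0,0,0,-11,-0.5]
  ]
}}

```text
clock: 43.05
tool_pos: [0.6257, 0.0716, 0.1502]
orientation: [1.0, 0.013, 0.001, -0.0]
contact_force: [0.6, 0.6, 0.3]
gripper_width: 0.0661
gripper_force: 0.0
```

```bash
python3 - <<'E'
from h import *
plan([(.549,.1866,.15,2.0)]); f=grab('wrist','t1'); print(wells(f,.064,(.624,.072))[:2]); 
fs=grab('side'); print(wells(fs,.064,(.549,.187)))
E
```

```text
now [0.6257 0.0716 0.1502] yaw 1.48 w 0.0661 clk 43.05 q [0.07 0.25 1.8  0.   1.1  1.62]
(0.549, 0.1866, 0.15, 2.0) -> [-0.0, -0.001, -0.009] [-7.37, -11.69, 0.01] rows>=2.8
(array([0.62500858, 0.07142802]), np.float64(1.8013587194410823))
(None, None, array([], shape=(0, 2), dtype=float64))
```

View pics/t1.png

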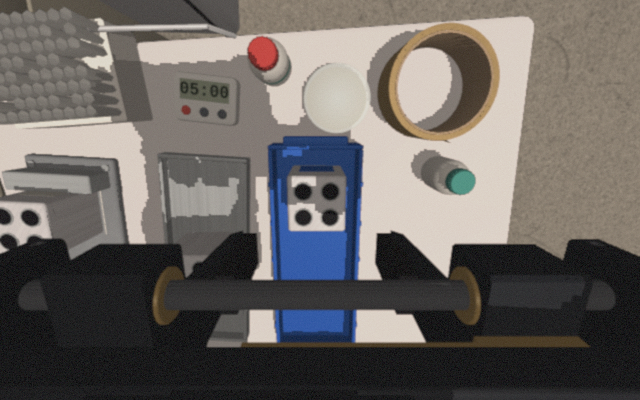

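Block b stands upright on the tote floor at pixel (318,200). Next is block a: I'll move above it and re-measure.

Call:
{"method": "move_arm", "body": {
  "increments": [
    [0,0,0,-3,-4,-1,-0.6],
    [0,0,0,-5,-8,-1,-0.6],
    [0,0,0,-7.4,-11.7,-1,-0.6],
    [0,0,0,-7.4,-11.7,-1,-0.6],
    [0,0,0,-7.4,-11.7,-1,-0.6],
    [0,0,0,-7.4,-11.7,-1,-0.6]
  ]
}}

```text
clock: 43.75
tool_pos: [0.5482, 0.1858, 0.1584]
orientation: [1.0, 0.013, -0.001, 0.0]
contact_force: [-0.1, 0.4, 0.9]
gripper_width: 0.0704
gripper_force: 0.0
```

```bash
python3 - <<'E'
from h import *
f=grab('wrist','t2'); r=wells(f,.064,(.549,.187)); print(r[:2]); p,y=r[:2]
if p is not None: plan([(p[0],p[1],.040,y)])
E
```

```text
(array([0.54921927, 0.18637072]), np.float64(2.6897698754516237))
now [0.5486 0.1856 0.1587] yaw 1.42 w 0.0703 clk 43.80 q [ 0.28  0.15  1.9  -0.    1.1   1.83]
(np.float64(0.5492192700302916), np.float64(0.18637072377019986), 0.04, np.float64(2.6897698754516237)) -> [0.001, 0.001, -0.022] [0.08, -0.09, 11.87] rows>=2.4
```

Call:
{"method": "move_arm", "body": {
  "increments": [
    [0,0,-0.02,0.1,-0.1,4,-0.6],
    [0,0,-0.02,0.1,-0.1,8,-0.6],
    [0,0,-0.02,0.1,-0.1,11.9,-0.6],
    [0,0,-0.02,0.1,-0.1,11.9,-0.6],
    [0,0,-0.02,0.1,-0.1,11.9,-0.6]
  ]
}}

```text
clock: 44.3
tool_pos: [0.5492, 0.1865, 0.0401]
orientation: [1.0, 0.022, -0.001, 0.0]
contact_force: [0.6, -0.2, 1.2]
gripper_width: 0.0706
gripper_force: 0.0
```

Call:
{"method": "move_arm", "body": {
  "increments": [
    [0,0,0,0,0,0,0.9],
    [0,0,0,0,0,0,0.9],
    [0,0,0,0,0,0,0.9],
    [0,0,0,0,0,0,0.9],
    [0,0,0,0,0,0,0.9]
  ],
  "force": 25
}}

```text
clock: 44.8
tool_pos: [0.5513, 0.1879, 0.0431]
orientation: [1.0, 0.023, 0.002, -0.0]
contact_force: [0.3, -2.0, 7.5]
gripper_width: 0.0499
gripper_force: 25.0
```

Call:
{"method": "move_arm", "body": {
  "increments": [
    [0,0,0,0,0,-4,0.9],
    [0,0,0,0,0,-8,0.9],
    [0,0,0,0,0,-11,0.9],
    [0,0,0,0,0,-11,0.9],
    [0,0,0,0,0,-11,0.9]
  ]
}}

```text
clock: 45.3
tool_pos: [0.5493, 0.1878, 0.1509]
orientation: [1.0, 0.023, 0.001, -0.0]
contact_force: [0.3, -0.8, -2.2]
gripper_width: 0.05
gripper_force: 25.0
```

Call:
{"method": "move_arm", "body": {
  "increments": [
    [0,0,0.02,0,4,0,0.9],
    [0,0,0.02,0,8,0,0.9],
    [0,0,0.02,0,11.6,0,0.9],
    [0,0,0.02,0,11.6,0,0.9],
    [0,0,0.02,0,11.6,0,0.9],
    [0,0,0.02,0,11.6,0,0.9]
  ]
}}

```text
clock: 45.9
tool_pos: [0.5535, 0.0723, 0.1489]
orientation: [1.0, 0.013, -0.002, -0.0]
contact_force: [-0.3, 0.5, -2.7]
gripper_width: 0.0501
gripper_force: 25.0
```

```bash
python3 - <<'E'
from h import *
plan([(.554,.070,.041,1.5)])
E
```

```text
now [0.5535 0.0723 0.1489] yaw 1.48 w 0.0501 clk 45.90 q [0.08 0.12 1.95 0.   1.08 1.63]
(0.554, 0.07, 0.041, 1.5) -> [-0.0, 0.003, -0.0] [0.08, 0.24, 10.79] rows>=2.2
```

Call:
{"method": "move_arm", "body": {
  "increments": [
    [0,0,0,0,0.2,4,0.9],
    [0,0,0,0,0.2,8,0.9],
    [0,0,0,0,0.2,10,0.9],
    [0,0,0,0,0.2,10.6,0.9],
    [0,0,0,0,0.2,10.6,0.9],
    [0,0,0,0,0.2,10.9,0.9],
    [0,0,0,0,0.2,10.9,0.9]
  ]
}}

```text
clock: 46.6
tool_pos: [0.5555, 0.071, 0.0428]
orientation: [1.0, 0.013, 0.001, -0.0]
contact_force: [-2.1, 1.8, 3.2]
gripper_width: 0.0499
gripper_force: 25.0
```

Call:
{"method": "move_arm", "body": {
  "increments": [
    [0,0,0,0,0,0,0.9],
    [0,0,0,0,0,0.05,0.9]
  ]
}}

```text
clock: 46.8
tool_pos: [0.5556, 0.0709, 0.0428]
orientation: [1.0, 0.013, 0.001, -0.001]
contact_force: [-4.4, 3.1, 11.8]
gripper_width: 0.0499
gripper_force: 25.0
```

Call:
{"method": "move_arm", "body": {
  "increments": [
    [0,0,0,0,0,0,-0.5],
    [0,0,0,0,0,0,-0.5],
    [0,0,0,0,0,0,-0.5],
    [0,0,0,0,0,-4,-0.5],
    [0,0,0,0,0,-8,-0.5],
    [0,0,0,0,0,-11.5,-0.5],
    [0,0,0,0,0,-11.5,-0.5],
    [0,0,0,0,0,-11.5,-0.5]
  ]
}}

```text
clock: 47.6
tool_pos: [0.5554, 0.0697, 0.157]
orientation: [1.0, 0.013, 0.001, -0.0]
contact_force: [-1.3, 0.4, -0.3]
gripper_width: 0.0663
gripper_force: 0.0
```

```bash
python3 - <<'E'
from h import *
f=grab('wrist','t3'); print(wells(f,.064,(.5545,.071),.035)[:2],wells(f,.064,(.624,.071),.035)[:2])
plan([(.594,.324,.165,-1.8)])
E
```

```text
(array([0.55311998, 0.07072774]), np.float64(1.4893846444010583)) (array([0.62458745, 0.07139522]), np.float64(1.416703762031692))
now [0.5542 0.0696 0.1554] yaw 1.47 w 0.0660 clk 47.65 q [ 0.08  0.11  1.94 -0.    1.09  1.63]
(0.594, 0.324, 0.165, -1.8) -> [0.0, 0.001, 0.057] [4.63, -25.33, -0.96] rows>=5.2
```

Call:
{"method": "move_arm", "body": {
  "increments": [
    [0,0,0.02,1,-4,-1,-0.6],
    [0,0,0.03,2,-9,-1,-0.6],
    [0,0,0.04,3,-14,-1,-0.6],
    [0,0,0.057,3.8,-19,-1,-0.6],
    [0,0,0.057,4.6,-23,-1,-0.6],
    [0,0,0.057,4.6,-25.3,-1,-0.6],
    [0,0,0.057,4.6,-25.3,-1,-0.6],
    [0,0,0.057,4.6,-25.3,-1,-0.6]
  ]
}}

```text
clock: 48.45
tool_pos: [0.5927, 0.3234, 0.1633]
orientation: [1.0, -0.015, -0.002, 0.001]
contact_force: [0.4, -0.3, -0.8]
gripper_width: 0.0707
gripper_force: 0.0
```

```bash
python3 - <<'E'
from h import *
f=grab('wrist','t4'); r=wells(f,.07,(.5975,.3235)); print(r[:2]); p,y=r[:2]
plan([(p[0],p[1],.046,y)])
E
```

```text
(array([0.59788391, 0.32379489]), np.float64(-1.685320768010865))
now [0.593  0.3227 0.1639] yaw -1.78 w 0.0707 clk 48.50 q [ 0.46  0.32  1.68 -0.    1.15  2.06]
(np.float64(0.5978839132541884), np.float64(0.32379488648964805), 0.046, np.float64(-1.685320768010865)) -> [0.002, 0.003, -0.002] [0.52, -0.15, 11.79] rows>=2.4
```

Call:
{"method": "move_arm", "body": {
  "increments": [
    [0,0,0,0.5,-0.1,4,-0.6],
    [0,0,0,0.5,-0.1,8,-0.6],
    [0,0,0,0.5,-0.1,11.8,-0.6],
    [0,0,0,0.5,-0.1,11.8,-0.6],
    [0,0,0,0.5,-0.1,11.8,-0.6]
  ]
}}

```text
clock: 49.0
tool_pos: [0.5985, 0.3229, 0.0474]
orientation: [1.0, -0.016, -0.001, 0.001]
contact_force: [0.7, -0.1, 0.1]
gripper_width: 0.0702
gripper_force: 0.0
```

Call:
{"method": "move_arm", "body": {
  "increments": [
    [0,0,0,0,0,0,0.9],
    [0,0,0,0,0,0,0.9],
    [0,0,0,0,0,0,0.9],
    [0,0,0,0,0,0,0.9],
    [0,0,0,0,0,0,0.9]
  ],
  "force": 25
}}

```text
clock: 49.5
tool_pos: [0.6009, 0.3252, 0.051]
orientation: [1.0, -0.015, 0.002, -0.001]
contact_force: [-0.4, -1.6, 7.1]
gripper_width: 0.0497
gripper_force: 25.0
```

Call:
{"method": "move_arm", "body": {
  "increments": [
    [0,0,0,-0.3,0,-1,0.9],
    [0,0,0,-0.4,0,-5,0.9],
    [0,0,0,-0.4,0,-9,0.9],
    [0,0,0,-0.4,0,-12,0.9],
    [0,0,0,-0.4,0,-12,0.9],
    [0,0,0,-0.4,0,-12,0.9]
  ]
}}

```text
clock: 50.1
tool_pos: [0.5951, 0.3251, 0.1688]
orientation: [1.0, -0.015, 0.001, -0.0]
contact_force: [-0.3, -0.4, -2.7]
gripper_width: 0.0495
gripper_force: 25.0
```

```bash
python3 - <<'E'
from h import *
plan([(.53,.20,.16,0),(.484,.068,.155,1.5),(.484,.068,.046,1.5)])
E
```

```text
now [0.5951 0.3251 0.1688] yaw -1.78 w 0.0495 clk 50.10 q [0.46 0.32 1.67 0.   1.16 2.06]
(0.53, 0.2, 0.16, 0) -> [-0.001, -0.001, -0.031] [-6.12, 12.7, 0.86] rows>=2.8
(0.484, 0.068, 0.155, 1.5) -> [0.0, 0.0, -0.026] [-4.6, 13.2, 0.5] rows>=2.8
(0.484, 0.068, 0.046, 1.5) -> [0.0, 0.0, 0.0] [0.0, -0.0, 10.9] rows>=2.2
```

Call:
{"method": "move_arm", "body": {
  "increments": [
    [0,0,-0.01,-2,4,0.4,0.9],
    [0,0,-0.02,-4,8.5,0.6,0.9],
    [0,0,-0.03,-6.1,12.7,0.9,0.9],
    [0,0,-0.04,-8,17,1.2,0.9],
    [0,0,-0.057,-10,22,1.3,0.9],
    [0,0,-0.057,-10.3,26,1.3,0.9],
    [0,0,-0.057,-10.3,26,1.3,0.9],
    [0,0,-0.057,-10.3,26,1.3,0.9]
  ]
}}

```text
clock: 50.9
tool_pos: [0.4824, 0.0674, 0.153]
orientation: [1.0, 0.012, -0.002, -0.0]
contact_force: [0.9, 0.2, -2.0]
gripper_width: 0.0499
gripper_force: 25.0
```

```bash
python3 - <<'E'
from h import *
plan([(.484,.068,.0455,1.5)])
E
```

```text
now [0.4824 0.0674 0.153 ] yaw 1.32 w 0.0499 clk 50.90 q [ 0.09 -0.02  2.09  0.    1.08  1.63]
(0.484, 0.068, 0.0455, 1.5) -> [-0.0, 0.004, -0.003] [0.2, -0.05, 10.75] rows>=2.2
```

Call:
{"method": "move_arm", "body": {
  "increments": [
    [0,0,0,0.1,0,4,0.9],
    [0,0,0,0.1,0,8,0.9],
    [0,0,0,0.1,0,10,0.9],
    [0,0,0,0.1,0,10.6,0.9],
    [0,0,0,0.1,0,10.6,0.9],
    [0,0,0,0.1,0,10.9,0.9],
    [0,0,0,0.1,0,10.9,0.9]
  ]
}}

```text
clock: 51.6
tool_pos: [0.4863, 0.0687, 0.0472]
orientation: [1.0, 0.013, 0.001, -0.0]
contact_force: [0.3, -0.2, -2.2]
gripper_width: 0.0499
gripper_force: 25.0
```

Call:
{"method": "move_arm", "body": {
  "increments": [
    [0,0,0,0,0,0.1,0.9],
    [0,0,0,0,0,0.1,0.9]
  ]
}}

```text
clock: 51.8
tool_pos: [0.4857, 0.0682, 0.0459]
orientation: [1.0, 0.013, 0.001, -0.0]
contact_force: [-0.1, 0.3, -1.3]
gripper_width: 0.0499
gripper_force: 25.0
```

Nearly on the floor. I'll lower 2 mm more, release, and rise to an overview.

Call:
{"method": "move_arm", "body": {
  "increments": [
    [0,0,0,0,0,0.1,0.9],
    [0,0,0,0,0,0.2,0.9],
    [0,0,0,0,0,0.2,0.9]
  ]
}}

```text
clock: 52.1
tool_pos: [0.4858, 0.0682, 0.045]
orientation: [1.0, 0.013, 0.0, -0.0]
contact_force: [-4.5, -0.2, 9.4]
gripper_width: 0.0493
gripper_force: 25.0
```

Call:
{"method": "move_arm", "body": {
  "increments": [
    [0,0,0,0,0,0,-0.5],
    [0,0,0,0,0,0,-0.5],
    [0,0,0,0,0,0,-0.5],
    [0,0,0,0,0,-4,-0.5],
    [0,0,0,0,0,-8,-0.5],
    [0,0,0,0,0,-12,-0.5],
    [0,0,0,0,0,-16,-0.5],
    [0,0,0,0,0,-16,-0.5]
  ]
}}

```text
clock: 52.9
tool_pos: [0.4894, 0.0686, 0.2099]
orientation: [1.0, 0.013, 0.006, -0.0]
contact_force: [1.6, -0.0, 0.9]
gripper_width: 0.0661
gripper_force: 0.0
```

Call:
{"method": "move_arm", "body": {
  "increments": [
    [0,0,0,-6,0,-4,-0.5],
    [0,0,0,-6,0,-4,-0.5],
    [0,0,0,-6,0,-4,-0.5],
    [0,0,0,-6,0,-4,-0.5]
  ]
}}

```text
clock: 53.3
tool_pos: [0.4252, 0.0666, 0.2426]
orientation: [1.0, 0.013, 0.0, -0.0]
contact_force: [-0.1, 0.6, -0.3]
gripper_width: 0.0662
gripper_force: 0.0
```

```bash
python3 - <<'E'
from h import *
plan([]); f=grab('wrist','z1'); g=grab('side','z2')
for x in (.485,.5535,.6245): print(wells(f,.064,(x,.07),.03)[:2])
cv2.imwrite('pics/z.png',np.vstack([cv2.resize(f['color'][:260,:,::-1],(640,260)),cv2.resize(g['color'][130:270,180:420,::-1],(580,338),interpolation=2)[:, :].copy() if False else cv2.resize(g['color'][130:260,180:420,::-1],(640,340),interpolation=2)]))
E
```

```text
now [0.4252 0.0666 0.2426] yaw 1.48 w 0.0662 clk 53.30 q [ 0.1  -0.22  2.09 -0.    1.27  1.64]
(array([0.48224968, 0.06789443]), np.float64(1.5506428842777613))
(array([0.5526683 , 0.07079728]), np.float64(1.2976170100345328))
(None, None)
```

View pics/z.png

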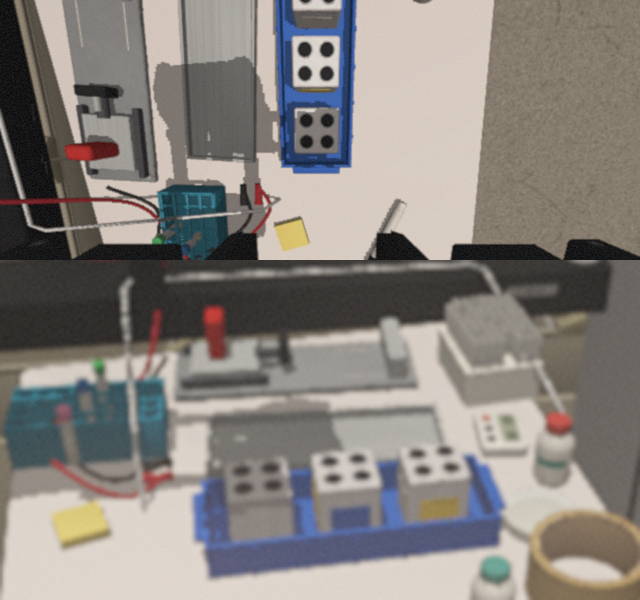

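All three blocks stand upright in the tote, the tray is empty, the ram is home, and nothing else has moved. Handing in.

```bash
python3 -c "
from workcell import robot
print(robot.job_done())"
```

```text
the job is handed in; nothing more can be done
None
```

Job handed in: the white, yellow and blue labels were pressed in that order (about 9–11 N each), all three blocks stand upright in the tote, and the ram is drawn fully back.

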